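# Sweep off the finished prints and reload the spools

### The arm

A 7-joint arm with a two-finger parallel gripper is mounted at the origin on the work surface. World frame = base frame: x ahead of the robot, y to its left, z up, the work surface at z = 0. Lengths are in m, angles in rad, forces in N, time in s.
With the tool pointing down it reaches from about 0.35 to 0.9 m from the base axis. Payload 8.1 kg.
Tool frame: the origin (TCP) lies midway between the tips of the shut fingers; the grasp point (between the pads) lies 19 mm behind it (arm.hold_point_z is the z of the grasp point in the tool frame, in m); z points along the fingers, y is the line along which they close (so a half turn about z gives the same grasp; the last joint's range is limited). The gripper opens to 92 mm and grips with 3 to 60 N. Pads are 19 mm wide; open, the fingers measure 130 mm over their backs; the gripper's body (75 mm by 190 mm) begins 47 mm behind the grasp point.
Start: joints at [1.084, 0.434, 0.025, 1.573, -0.012, 1.134, -0.075], TCP at [0.234, -0.58, 0.191] pointing down, gripper open.
Joint ranges: [-2.62, 2.62], [-0.44, 2.09], [-1.27, 1.32], [0.08, 2.57], [-1.32, 4.46], [0.12, 2], [-2.74, 2.74]. Speed limits (rad/s): [2.22, 2.22, 3.01, 3.01, 3.14, 3.14, 3.14].

### API

Orientations are given as a rotation vector (axis times angle).
In Python, from cell import arm, get_image, camera_params, job gives the robot as it stands.
- The arm moves only by the tool send_rows, never from a script. Its argument "deltas" is a list of rows, each a list of 3 entries, a list of its own where there are three numbers: the shift along the world's x, y, z in m, then the turn, a rotation vector about the world's x, y, z in rad, then the finger opening in m, from 0 to 0.0918. In form: [[[tx, ty, tz], [ax, ay, az], gripper], ...]. A call has exactly 10 rows; each row shifts and turns the commanded pose from where the row before left it; what a row does not reach is not made up. A row lasts 1/10 s, in which the tool goes at most 50 mm and 8.59 degrees, less where a joint would pass 70% of its speed; a pose out of reach is approached as far as the arm can. A call with a gripper value outside its range is refused whole. The fingers move at their own pace and stop on an object; "force" is the grip in N (left out, the last holds). Time passes only in rows, so rows that do not move let the fingers close, or fill a call up. It gives the time, the measured TCP pose, the force and the opening at its end, in the units of the state.
- arm.observe(): the state, without advancing time (a new reading comes with each control period).
- get_image(name): name is "scene" or "top" or "wrist"; returns the picture (384x512x3 uint8, red, green, blue); there is no depth.
- camera_params(name): a dict with "fov_y" (degrees; the focal length in pixels is half the picture's height over the tangent of half this angle, whatever the lens; pixels are square), "cx", "cy" (the principal point, pixels), "rvec" (rotation vector, rad) and "tvec" (3), from world to camera coordinates, as OpenCV has them. Camera axes: x right, y down, z forward; pixel columns grow to the right and rows downward; lengths in m; the calibration is good to about 2 mm. A picture is of the moment at which its call begins: read the wrist's pose just before it. camera_params takes no time and is no camera call; for the wrist camera it gives the pose at the moment of the call.
- job.sign_off(): hands the job in, once; it reports no verdict.
The state is a dict: "clock": time; "joints": joint angles; "dq": joint speeds; "joint_efforts": joint torques, N m; "position": TCP position; "ee_rot": TCP orientation; "force": force on the tool from outside, world axes, zero at the start; "ft_torque": the same for the moment, N m; "width": opening from 0.0 (shut) to 1.0 (fully open).
Only numpy, scipy, OpenCV 4.12 (cv2) and the standard library are available. Lean on these libraries where they do the work, as an engineer would, in place of code of your own. Each camera call takes 0.05 s, during which the arm holds its last target. There are 200 camera calls.

### The job

Take the straightedge by its handle and push all the printed parts along the bed together as one group, against one face of the bar, over the far edge into the catch tray; the hand must not touch the parts. Stand the straightedge back upright, lengthways on its mat, put the spent cores that sit on the spindles into the core box, and mount every spool on a spindle of its own, fully down. When all that is ready, press the resume button fully, and leave everything else on the table where it is.

Things in the scene. Friction and masses are not known exactly. Their poses are not given: they have to be found in the camera images.
- bed: black-topped print bed on a stand, fixed. Origin: on the table, under the middle of its far edge; its x points over that edge to the grey catch tray, z up. Flat surface x -240 to 0 mm, 45 mm above the table. Both sides have a steel rail 12 mm above the surface, inner faces at y +-98, outer at +-106 mm; the ends x -240 and x 0 have none
- bed_edge (a point): middle of the bed's tray edge (bed x 0, y 0), on the bed surface; axes as the bed's. The tray hangs here: x 0 to 100 mm from this edge, as wide as the bed, open on top, floor 4 mm above the table, side walls 60 mm and far wall 75 mm above the table, 4 mm thick. Parts pushed over the edge drop in
- mat: black rubber mat, 220 (its x) x 70 (its y) x 3 mm, fixed on the table beside the bed: the straightedge's place. Origin: centre of its underside; z up
- bar_grip (a point): centre of the straightedge's wooden handle, 42 mm above the bar's underside; z up. An aluminium bar 180 mm long (its y), 30 wide (x), 18 high, 0.25 kg, stands on its mat; on the middle of its top the handle: 22 mm thick (x), 70 long (y), 45 high, its top 21 mm above this point. Both long faces (x +-15 mm) are flat and alike
- rack: grey spool holder, fixed: base 90 (x) x 280 (y) x 18 mm high with three upright steel spindles in a row along its y, and a black control box (70 x 60 mm, 40 mm high) at its +y end. Origin: centre of the base's underside; its x points away from the side on which the loose spools stand
- spindle0 (a point): foot of a spindle, on its axis, on top of the holder's base (18 mm above the table); the spindle is 14 mm in diameter, 64 mm tall, its last 10 mm tapered, z up; the three stand 90 mm apart
- spindle1 (a point): foot of a spindle, on its axis, on top of the holder's base (18 mm above the table); the spindle is 14 mm in diameter, 64 mm tall, its last 10 mm tapered, z up; the three stand 90 mm apart
- spindle2 (a point): foot of a spindle, on its axis, on top of the holder's base (18 mm above the table); the spindle is 14 mm in diameter, 64 mm tall, its last 10 mm tapered, z up; the three stand 90 mm apart
- spool0_c (a point): centre of a small filament spool (black flanges, white winding) standing on the table with its axis (z) upright: 58 mm in diameter, 45 mm high, bore 20 mm, 0.12 kg; this point is 22.5 mm above its underside. Two or three spools are present
- spool1_c (a point): centre of a small filament spool (black flanges, white winding) standing on the table with its axis (z) upright: 58 mm in diameter, 45 mm high, bore 20 mm, 0.12 kg; this point is 22.5 mm above its underside. Two or three spools are present
- spool2_c (a point): centre of a small filament spool (black flanges, white winding) standing on the table with its axis (z) upright: 58 mm in diameter, 45 mm high, bore 20 mm, 0.12 kg; this point is 22.5 mm above its underside. Two or three spools are present
- core0_c (a point): centre of a spent core on a spindle: bare brown cardboard tube, no flanges, 40 mm in diameter, 45 mm high, bore 20 mm, 30 g, axis z upright; this point is 22.5 mm above its underside, which rests on the holder's base. One or two cores are present
- core1_c (a point): centre of a spent core on a spindle: bare brown cardboard tube, no flanges, 40 mm in diameter, 45 mm high, bore 20 mm, 30 g, axis z upright; this point is 22.5 mm above its underside, which rests on the holder's base. One or two cores are present
- core2_c (a point): centre of a spent core on a spindle: bare brown cardboard tube, no flanges, 40 mm in diameter, 45 mm high, bore 20 mm, 30 g, axis z upright; this point is 22.5 mm above its underside, which rests on the holder's base. One or two cores are present
- corebox: grey open-topped box for spent cores, fixed, 140 (x) x 120 (y) x 60 mm high, walls and floor 4 mm thick. Origin: centre of its underside, z up
- print0_c (a point): loose printed part on the bed, off-white plastic, 15 g: round cap, 26 mm across, 14 mm high; this point is 7 mm above its underside near its middle. Three to six of the six parts are present
- print1_c (a point): loose printed part on the bed, off-white plastic, 15 g: block 30 x 20 x 14 mm; this point is 7 mm above its underside near its middle. Three to six of the six parts are present
- print2_c (a point): loose printed part on the bed, off-white plastic, 15 g: L-shaped bracket, 30 x 24 mm, 15 mm high; this point is 7 mm above its underside near its middle. Three to six of the six parts are present
- print3_c (a point): loose printed part on the bed, off-white plastic, 15 g: toothed gear, 30 mm over the teeth, 13 mm high; this point is 7 mm above its underside near its middle. Three to six of the six parts are present
- print4_c (a point): loose printed part on the bed, off-white plastic, 15 g: T-shaped piece, 30 x 23 mm, 14 mm high; this point is 7 mm above its underside near its middle. Three to six of the six parts are present
- print5_c (a point): loose printed part on the bed, off-white plastic, 15 g: square foot 24 x 24 mm, stepped, 16 mm high; this point is 7 mm above its underside near its middle. Three to six of the six parts are present
- resume (a joint): grey push button on top of the control box: 0 out, 0.006 m fully pressed; a spring brings it back, fully down takes 5 N
- resume_top (a point): middle of the button's top face (30 mm across), 62 mm above the table; pressed straight down

How it is judged:
By the outcome, as a careful person would: the job done as asked, in the order asked, and still so for the second after the job is handed in, with the robot touching nothing.
Of print0, print1, print2, print3, print4, print5 only 3 to 6 are there at a start; the rules pass over those that are not, and their reading is None.
Of spool0, spool1, spool2 only 2 to 3 are there at a start; the rules pass over those that are not, and their reading is None.
Of core0, core1, core2 only 1 to 2 are there at a start; the rules pass over those that are not, and their reading is None.
At some moment in a run one of print0, print1, print2, print3, print4, print5, spool0, spool1, spool2 may be knocked a few centimetres aside while the robot is not near it.
It also fails if it takes over 208 s, if anything falls off the work surface, if the arm or the gripper's body presses on something with over 40 N, if the wrist force passes 120 N, or if a joint passes its speed limit or range.

## Working session

There is one attempt and no reset: what is moved stays moved. The work goes in short steps, Python scripts to look and compute and a tool call to move; the robot and the scene stay as the last step left them, time stands still between calls to the robot, and variables do not carry over. Pictures are saved under pics/ and viewed, on a budget of 14 in all, crops included, one or two more only if the job needs it, and the job is handed in when it is done.

Besides the shell and the picture viewer there is one more tool, called after "Request:" as name(argument=value, ...) on one line, values as JSON. send_rows: Moves the arm, as the interface text tells. Its arguments: {"type":"object","properties":{"deltas":{"type":"array","items":{"type":"array"}},"force":{"type":"number"}},"required":["deltas"]}

```bash
ls; mkdir -p pics
cat > h.py <<'E'
import numpy as np, cv2
from cell import arm, get_image, camera_params, job
def cam(n):
    p=camera_params(n); f=192/np.tan(np.radians(p["fov_y"])/2)
    K=np.array([[f,0,p["cx"]],[0,f,p["cy"]],[0,0,1]]); R=cv2.Rodrigues(np.array(p["rvec"],float))[0]
    return K,R,np.array(p["tvec"],float)
def shot(n,name=None):
    c=cam(n); im=get_image(n)
    if name: cv2.imwrite(f"pics/{name}.png",im[:,:,::-1])
    return im,c
def pt(c,uv,z):
    K,R,t=c; uv=np.atleast_2d(np.array(uv,float)); o=-R.T@t
    d=(R.T@np.linalg.inv(K)@np.c_[uv,np.ones(len(uv))].T).T
    return o+d*((z-o[2])/d[:,2])[:,None]
def px(c,P):
    K,R,t=c; P=np.atleast_2d(P); q=(K@(R@P.T+t[:,None])).T; return q[:,:2]/q[:,2:]
E
python3 - <<'E'
from h import *
a,c=shot("top","top0"); b,d=shot("scene","scene0")
for n in("top","scene","wrist"):
    p=camera_params(n); print(n,p, "pos",-cam(n)[1].T@cam(n)[2])
s=arm.observe();print(s, arm.hold_point_z)
E
```

```text
pics
top {'fov_y': 45.094928198067606, 'cx': 247.91261060580177, 'cy': 192.22850141188616, 'rvec': array([ 2.17993254, -2.03402173,  0.20639256]), 'tvec': array([-0.05939386,  0.51992032,  1.44049204])} pos [ 0.21820234 -0.0497064   1.51617252]
scene {'fov_y': 45.910969249870504, 'cx': 259.82013329644207, 'cy': 194.4744916650603, 'rvec': array([ 1.87136302,  1.80372774, -0.60279153]), 'tvec': array([ 0.02196075, -0.36592925,  1.46960211])} pos [ 1.18250976 -0.07733453  0.94329576]
wrist {'fov_y': 70.76877748761142, 'cx': 253.00367012265863, 'cy': 189.0810259526011, 'rvec': array([-2.4270437 ,  1.63693083,  0.20737543]), 'tvec': array([-0.62475079, -0.03209595,  0.38807259])} pos [ 0.2944819  -0.55530001  0.38323146]
{'clock': 0.1, 'joints': array([ 1.08435468,  0.43515499,  0.02498216,  1.57398058, -0.01159373,
        1.1339815 , -0.07508224]), 'dq': array([ 0.00078659, -0.00153302, -0.0002431 , -0.00453157,  0.00052119,
       -0.00132899,  0.0003731 ]), 'joint_efforts': array([ 2.85915274e-03, -6.69131184e+01,  9.87672396e-01, -3.15143037e+01,
       -6.05239347e-02,  3.75187676e-02,  8.79027675e-05]), 'position': array([ 0.23381149, -0.57909119,  0.1899324 ]), 'ee_rot': array([-3.08263123e+00, -5.98903245e-01,  6.19821199e-04]), 'force': array([-0.46721429, -0.43812907,  0.29187161]), 'ft_torque': array([-0.05679004,  0.02161142,  0.03755257]), 'width': 1.0022333472497114} -0.0188
```

View pics/top0.png

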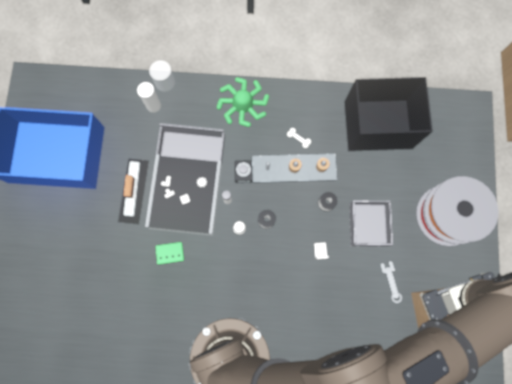

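View pics/scene0.png

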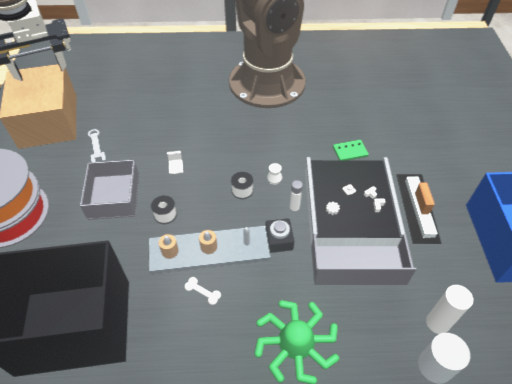

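The top view shows the bed at about (185,178) with the tray beyond it, the mat and bar at (130,190), and the rack at (295,167) with the control box at its left. Cores are at (295,164) and (323,163), the spools at (267,218) and (328,201), and the core box at (371,222).

Run:
```python
import cv2
im=cv2.imread("pics/top0.png")[115:265,115:345]
cv2.imwrite("pics/crop0.png",cv2.resize(im,(797,520),interpolation=cv2.INTER_CUBIC))
```

```text
(no output)
```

View pics/crop0.png

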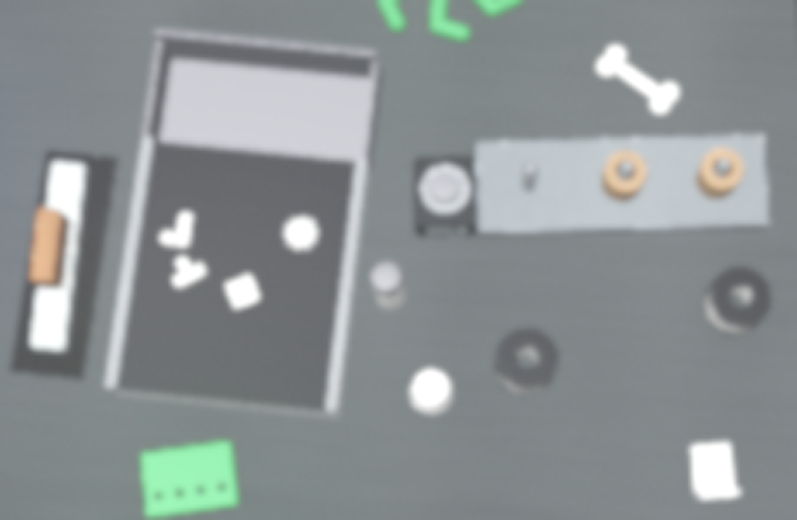

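The crop shows four parts on the bed: an L at (178,230), a T at (188,270), a square at (243,291) and a round part at (300,233). There are two spools and two cores, and the spindle nearest the control box, at (529,175), is free.

Run:
```python
from h import *
im=cv2.imread("pics/top0.png"); 
import pickle
c=cam("top")
g=lambda l:np.array(l)/3.4652+115-0.35
def show(n,l,z): print(n,np.round(pt(c,g(l),z),4)[:,:2].tolist())
show("bed FL,FR,NR,NL rail tops outer",[(145,138),(366,160),(337,412),(106,388)],.057)
show("surf edge",[(158,143),(355,160)],.045)
show("tray far corners outer",[(155,30),(376,50)],.075)
show("mat corners",[(48,151),(115,158),(84,378),(12,370)],.003)
show("bar top end",[(69,158),(48,352)],.018+.003); show("bar",[(69,160)],.021)
show("handle top corners",[(36,207),(63,212),(58,284),(29,280)],.066)
show("rack corners",[(475,142),(766,133),(769,224),(476,233)],.018)
show("box corners",[(415,157),(472,157),(475,236),(415,236)],.040)
show("button",[(444,188)],.062)
show("cores",[(625,172),(721,170)],.063); show("spindletips",[(626,169),(722,166),(529,170)],.082)
show("spools",[(527,355),(739,297)],.045)
show("parts",[(178,230),(188,270),(243,291),(300,233)],.06)
show("vial, knob",[(385,275),(431,390)],.05)
K=lambda l:pt(c,l,.06)[:,:2].round(4).tolist()
print("corebox",K([(351,200),(389,200),(393,246),(353,246)]))
```

```text
bed FL,FR,NR,NL rail tops outer [[0.6277, 0.2848], [0.6205, 0.0741], [0.381, 0.0811], [0.3883, 0.2943]]
surf edge [[0.627, 0.2746], [0.6231, 0.0856]]
tray far corners outer [[0.7293, 0.2829], [0.7237, 0.072]]
mat corners [[0.6232, 0.3907], [0.6206, 0.3242], [0.4027, 0.329], [0.4056, 0.3984]]
bar top end [[0.6128, 0.3643], [0.4227, 0.3614]]
bar [[0.6108, 0.364]]
handle top corners [[0.5517, 0.3769], [0.5486, 0.3511], [0.4803, 0.3475], [0.4822, 0.3747]]
rack corners [[0.6566, -0.0267], [0.685, -0.3082], [0.5944, -0.3138], [0.5662, -0.0338]]
box corners [[0.6314, 0.0291], [0.6351, -0.0252], [0.5581, -0.0333], [0.5542, 0.0233]]
button [[0.5971, -0.0014]]
cores [[0.6239, -0.1697], [0.632, -0.2594]]
spindletips [[0.6216, -0.1689], [0.6305, -0.2575], [0.6144, -0.0794]]
spools [[0.4473, -0.0891], [0.5156, -0.2833]]
parts [[0.5402, 0.2435], [0.5029, 0.2302], [0.4866, 0.1773], [0.5451, 0.1296]]
vial, knob [[0.5127, 0.0479], [0.4079, -0.0029]]
corebox [[0.5188, -0.3546], [0.5272, -0.4759], [0.3809, -0.4895], [0.3722, -0.3644]]
```

Request:
send_rows(deltas=[[[0.01, 0.02, 0.01], [0, 0, 0.03], 0.0918], [[0.014, 0.04, 0.01], [0, 0, 0.06], 0.0918], [[0.014, 0.045, 0.01], [0, 0, 0.06], 0.0918], [[0.014, 0.045, 0.01], [0, 0, 0.06], 0.0918], [[0.014, 0.045, 0.01], [0, 0, 0.06], 0.0918], [[0.014, 0.045, 0.01], [0, 0, 0.06], 0.0918], [[0.014, 0.045, 0], [0, 0, 0.06], 0.0918], [[0.014, 0.045, 0], [0, 0, 0.06], 0.0918], [[0.014, 0.045, 0], [0, 0, 0.06], 0.0918], [[0.014, 0.045, 0], [0, 0, 0.06], 0.0918]])

```text
clock: 1.1
position: [0.3699, -0.1577, 0.2506]
ee_rot: [2.789, 1.445, -0.0]
force: [0.8, -0.1, 0.9]
width: 1.001
```

Request:
send_rows(deltas=[[[0.014, 0.045, 0], [0, 0, 0.06], 0.0918], [[0.014, 0.045, 0], [0, 0, 0.06], 0.0918], [[0.014, 0.045, 0], [0, 0, 0.06], 0.0918], [[0.014, 0.045, 0], [0, 0, 0.06], 0.0918], [[0.014, 0.045, 0], [0, 0, 0.06], 0.0918], [[0.014, 0.045, 0], [0, 0, 0.06], 0.0918], [[0.014, 0.045, 0], [0, 0, 0.06], 0.0918], [[0.014, 0.045, 0], [0, 0, 0.06], 0.0918], [[0.014, 0.045, 0], [0, 0, 0.06], 0.0918], [[0.014, 0.02, 0], [0, 0, 0.06], 0.0918]])

```text
clock: 2.1
position: [0.509, 0.2702, 0.2503]
ee_rot: [-2.231, -2.209, -0.001]
force: [-0.7, 0.3, -0.0]
width: 1.002
```

```bash
cat >> h.py <<'E'
def st():
    s=arm.observe(); R=cv2.Rodrigues(np.array(s["ee_rot"]))[0]
    print("t %.1f"%s["clock"],"pos",s["position"].round(4),"tool z",R[:,2].round(3),"y yaw deg",np.degrees(np.arctan2(R[1,1],R[0,1])).round(2),"F",s["force"].round(1),"w %.1fmm"%(s["width"]*91.8), "j",s["joints"].round(2))
E
python3 - <<'E'
from h import *
st(); shot("wrist","w1"); print(-cam("wrist")[1].T@cam("wrist")[2])
E
```

```text
t 2.1 pos [0.509  0.2702 0.2503] tool z [-0.001  0.002 -1.   ] y yaw deg -0.58 F [-0.7  0.3 -0. ] w 92.0mm j [-0.07  0.41 -0.72  1.56  0.27  1.28 -0.84]
[0.51068068 0.33614693 0.44337516]
```

View pics/w1.png

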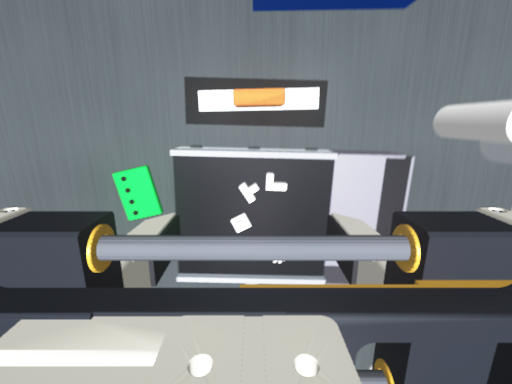

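The wrist view shows the mat at (185–327, 78–127), the bar at (198–320, 88–111) and its orange handle at (234–285, 88–106). The L, T and square are at (275,184), (249,192) and (241,223).

Run:
```python
from h import *
im=cv2.imread("pics/w1.png"); c=cam("wrist")
h=cv2.cvtColor(im,cv2.COLOR_BGR2HSV)
m=cv2.inRange(h,(5,120,80),(22,255,255)); m[140:]=0
def rect(m,z,n):
    k=max(cv2.findContours(m,0,1)[0],key=cv2.contourArea); P=pt(c,k[:,0].astype(float),z)[:,:2].astype(np.float32)
    print(n,cv2.boundingRect(k),cv2.minAreaRect(P*1000))
rect(m,.066,"handle(top+side)")
w=cv2.inRange(im,(190,190,190),(255,255,255))|m; w[140:]=0; w[:,:180]=0;w[:,330:]=0
rect(w,.021,"bar")
b=cv2.inRange(h,(0,0,0),(180,255,45)); b=b[:,:]; b[:70]=0;b[135:]=0; b=cv2.morphologyEx(b|w,cv2.MORPH_CLOSE,np.ones((5,5)));b[:,:170]=0
rect(b,.003,"mat")
p=lambda l,z:pt(c,l,z)[:,:2].round(4).tolist()
print("rail left outer top", p([(172,150),(336,151)],.057)," surf edge",p([(331,158)],.045),"right rail",p([(178,282),(325,283)],.057))
print("parts",p([(275,184),(249,192),(241,223)],.06))
```

```text
handle(top+side) (234, 88, 50, 18) ((517.704833984375, 367.4511413574219), (21.389972686767578, 65.29906463623047), 89.64205932617188)
bar (197, 87, 123, 25) ((517.9624633789062, 367.600341796875), (180.391357421875, 31.929304122924805), 0.766742467880249)
mat (197, 87, 123, 25) ((518.2727661132812, 368.9407958984375), (188.07896423339844, 33.28998947143555), 0.7667385935783386)
rail left outer top [[0.3947, 0.2968], [0.628, 0.294]]  surf edge [[0.625, 0.2824]] right rail [[0.3875, 0.0848], [0.6249, 0.0817]]
parts [[0.5416, 0.247], [0.5037, 0.2352], [0.4911, 0.1868]]
```

Request:
send_rows(deltas=[[[0.002, 0.024, 0], [0, 0, 0.005], 0.0918], [[0.002, 0.024, -0.01], [0, 0, 0.005], 0.0918], [[0.002, 0.024, -0.02], [0, 0, 0], 0.0918], [[0.003, 0.024, -0.03], [0, 0, 0], 0.0918], [[0, 0, -0.04], [0, 0, 0], 0.0918], [[0, 0, -0.04], [0, 0, 0], 0.0918], [[0, 0, -0.03], [0, 0, 0], 0.0918], [[0, 0, -0.03], [0, 0, 0], 0.0918], [[0, 0, -0.02], [0, 0, 0], 0.0918], [[0, 0, 0], [0, 0, 0], 0.0918]])

```text
clock: 3.15
position: [0.5173, 0.3591, 0.0273]
ee_rot: [-2.229, -2.213, 0.009]
force: [-1.2, -0.5, -0.4]
width: 1.002
```

Request:
send_rows(deltas=[[[0, 0, 0], [0, 0, 0], 0.04], [[0, 0, 0], [0, 0, 0], 0.04], [[0, 0, 0], [0, 0, 0], 0.04], [[0, 0, 0], [0, 0, 0], 0.04], [[0, 0, 0], [0, 0, 0], 0.04], [[0, 0, 0], [0, 0, 0], 0.04], [[0, 0, 0], [0, 0, 0], 0.04], [[0, 0, 0], [0, 0, 0], 0.04], [[0, 0, 0.005], [0, 0, 0], 0.04], [[0, 0, 0.01], [0, 0, 0], 0.04]], force=45)

```text
clock: 4.15
position: [0.5186, 0.361, 0.0455]
ee_rot: [-2.229, -2.214, 0.002]
force: [-0.8, -0.2, 0.3]
width: 0.435
```

Run:
```python
from h import *
st()
```

```text
t 4.2 pos [0.5186 0.361  0.0455] tool z [-0.001 -0.001 -1.   ] y yaw deg -0.4 F [-0.8 -0.2  0.3] w 39.9mm j [-0.29  0.68 -0.63  1.67  0.47  0.95 -1.09]
```

The fingers closed to 40 mm, but a gripped handle would have stopped them at 70 mm. I'll look before doing anything else.

Run:
```python
from h import *
a,_=shot("wrist"); b,_=shot("scene")
b=cv2.resize(b[130:280,280:480],(512,384),interpolation=cv2.INTER_CUBIC)
v=np.hstack([a,b])[:,:,::-1]; cv2.imwrite("pics/v2.png",cv2.resize(v,(800,300)))
```

```text
(no output)
```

View pics/v2.png

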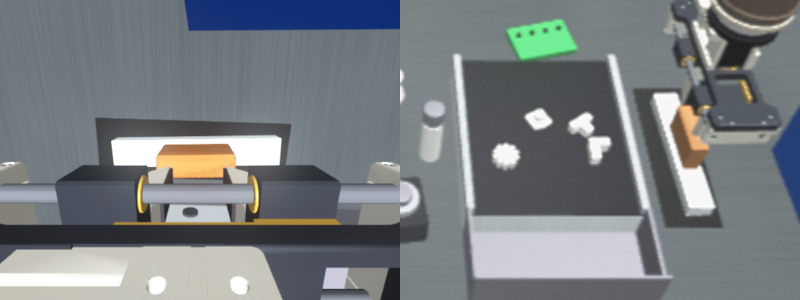

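Run:
```python
from h import *
a,c=shot("wrist","w3"); s=arm.observe()
print("cam",-c[1].T@c[2],"axis",c[1][2])
hs=cv2.cvtColor(a,cv2.COLOR_RGB2HSV); m=cv2.inRange(hs,(5,120,80),(22,255,255)); m[250:]=0
k=max(cv2.findContours(m,0,1)[0],key=cv2.contourArea); x,y,w,h=cv2.boundingRect(k); print(x,y,w,h)
A=cv2.approxPolyDP(k,3,True)[:,0]; print(A.tolist())
print("at .066",pt(c,A,.066).round(4)[:,:2].tolist())
print("at .021",pt(c,A,.021).round(4)[:,:2].tolist())
R=cv2.Rodrigues(np.array(s["ee_rot"]))[0];P=np.array(s["position"])
print("pads tip expected px",px(c,[P+R@[0,.02,0],P+R@[0,-.02,0],P]).round(0).tolist())
cv2.imwrite("pics/w3c.png",cv2.resize(a[150:300,120:390][:,:,::-1],(800,444),interpolation=cv2.INTER_CUBIC))
```

```text
cam [0.51912264 0.42745844 0.24093114] axis [-2.23844076e-04 -2.45851234e-01 -9.69307547e-01]
199 185 100 44
[[298, 201], [287, 185], [215, 186], [215, 195], [205, 195], [200, 200], [199, 215], [217, 211], [221, 227], [285, 226], [286, 214], [298, 213]]
at .066 [[0.5494, 0.3746], [0.5417, 0.3857], [0.4938, 0.3854], [0.4935, 0.3792], [0.4868, 0.3792], [0.4833, 0.3758], [0.482, 0.3651], [0.4944, 0.3679], [0.4967, 0.3562], [0.541, 0.3566], [0.5415, 0.3653], [0.5497, 0.366]]
at .021 [[0.5572, 0.361], [0.5475, 0.375], [0.4873, 0.3746], [0.487, 0.3668], [0.4785, 0.3668], [0.4741, 0.3625], [0.4725, 0.349], [0.4881, 0.3525], [0.491, 0.3378], [0.5467, 0.3384], [0.5473, 0.3494], [0.5576, 0.3502]]
pads tip expected px [[280.0, 210.0], [227.0, 210.0], [254.0, 210.0]]
```

View pics/w3c.png

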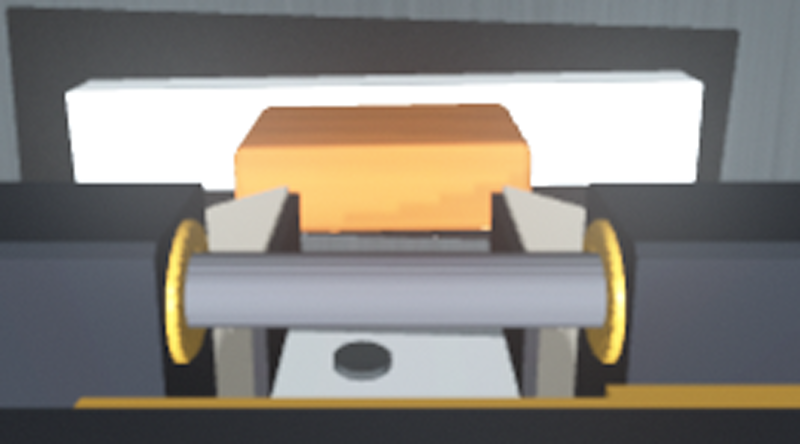

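The crop shows the fingers drawn over the lit top face of the handle, (199–298, 199–228) in the full frame, so they may have closed above it. I'll check the fingertip height in the scene view.

Run:
```python
from h import *
a,c=shot("scene"); s=arm.observe(); R=cv2.Rodrigues(np.array(s["ee_rot"]))[0];P=np.array(s["position"])
q=px(c,[P,P+R@[0,.02,0],P+R@[0,-.02,0],[.518,.3665,.066],[.553,.3775,.066],[.553,.3555,.066],[.553,.3555,.021]])
x0,y0=int(q[0,0])-60,int(q[0,1])-60; S=6
v=cv2.resize(a[y0:y0+90,x0:x0+120],None,fx=S,fy=S,interpolation=cv2.INTER_CUBIC)[:,:,::-1].copy()
for i,p in enumerate(q): cv2.circle(v,tuple(int(t) for t in ((p-[x0,y0]+.5)*S)),3,[(0,0,255),(255,0,255),(255,0,255),(0,255,0),(0,255,0),(0,255,0),(255,255,0)][i],-1)
cv2.imwrite("pics/s4.png",v); print(v.shape)
```

```text
(540, 720, 3)
```

View pics/s4.png

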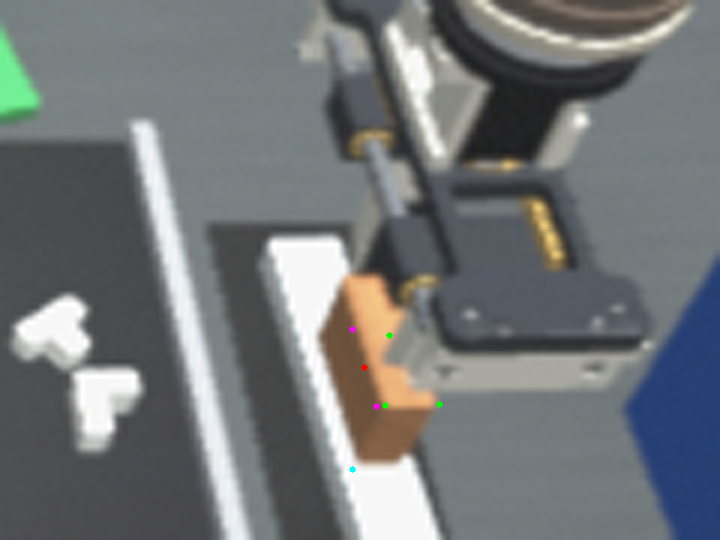

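The fingertips sit about 35 mm higher than the TCP reading implies, and they closed just above the handle. I'll open, go lower carefully and watch the force.

Request:
send_rows(deltas=[[[0, 0.004, 0.01], [0, 0, 0], 0.0918], [[0, 0, 0], [0, 0, 0], 0.0918], [[0, 0, 0], [0, 0, 0], 0.0918], [[0, 0, 0], [0, 0, 0], 0.0918], [[0, 0, 0], [0, 0, 0], 0.0918], [[0, 0, -0.01], [0, 0, 0], 0.0918], [[0, 0, -0.01], [0, 0, 0], 0.0918], [[0, 0, -0.01], [0, 0, 0], 0.0918], [[0, 0, 0], [0, 0, 0], 0.0918], [[0, 0, 0], [0, 0, 0], 0.0918]])

```text
clock: 5.35
position: [0.5186, 0.3653, 0.025]
ee_rot: [-2.229, -2.214, 0.002]
force: [-0.0, -0.3, 0.8]
width: 0.996
```

Run:
```python
from h import *
st(); a,c=shot("wrist","w5")
b,d=shot("scene"); s=arm.observe();q=px(d,s["position"])[0].astype(int)
e=cv2.resize(b[q[1]-60:q[1]+30,q[0]-60:q[0]+60],(512,384),interpolation=cv2.INTER_CUBIC)
cv2.imwrite("pics/v5.png",cv2.resize(np.hstack([a,e])[:,:,::-1],(800,300)))
```

```text
t 5.3 pos [0.5186 0.3653 0.025 ] tool z [-0.001 -0.001 -1.   ] y yaw deg -0.4 F [-0.  -0.3  0.8] w 91.4mm j [-0.3   0.7  -0.62  1.68  0.49  0.92 -1.11]
```

View pics/v5.png

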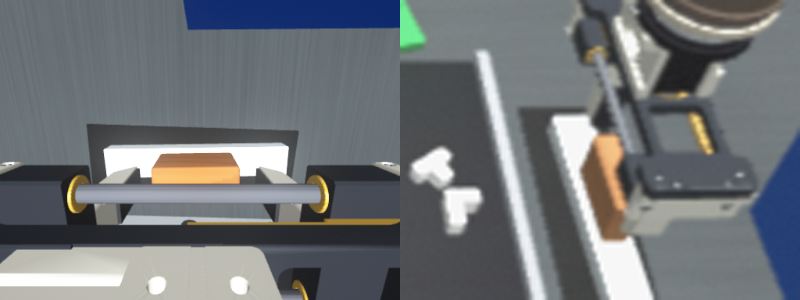

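The wrist view has the open fingertips at about (179,218) and (330,215), which puts them level with the handle top. I'll go down another 20 mm and close.

Request:
send_rows(deltas=[[[0, 0, -0.005], [0, 0, 0], 0.0918], [[0, 0, -0.005], [0, 0, 0], 0.0918], [[0, 0, -0.005], [0, 0, 0], 0.0918], [[0, 0, -0.005], [0, 0, 0], 0.0918], [[0, 0, 0], [0, 0, 0], 0.05], [[0, 0, 0], [0, 0, 0], 0.05], [[0, 0, 0], [0, 0, 0], 0.05], [[0, 0, 0], [0, 0, 0], 0.05], [[0, 0, 0], [0, 0, 0], 0.05], [[0, 0, 0], [0, 0, 0], 0.05]], force=30)

```text
clock: 6.45
position: [0.5189, 0.3656, 0.0058]
ee_rot: [-2.229, -2.214, -0.0]
force: [-0.9, 1.2, -0.3]
width: 0.756
```

Run:
```python
from h import *
st()
```

```text
t 6.5 pos [0.5189 0.3656 0.0058] tool z [ 0.  0. -1.] y yaw deg -0.4 F [-0.9  1.2 -0.3] w 69.4mm j [-0.31  0.73 -0.6   1.69  0.51  0.89 -1.13]
```

The handle is gripped at 69.4 mm. Next I lift it, carry it over the bed and turn it 90°.

Request:
send_rows(deltas=[[[0, 0, 0], [0, 0, 0], 0.05], [[0, 0, 0.01], [0, 0, 0], 0.05], [[0, 0, 0.02], [0, 0, 0], 0.05], [[0, 0, 0.03], [0, 0, 0], 0.05], [[0, 0, 0.03], [0, 0, 0], 0.05], [[0, 0, 0.03], [0, 0, 0], 0.05], [[-0.01, -0.015, 0], [0, 0, 0.1], 0.05], [[-0.01, -0.02, 0], [0, 0, 0.12], 0.05], [[-0.01, -0.02, 0], [0, 0, 0.12], 0.05], [[-0.01, -0.02, 0], [0, 0, 0.12], 0.05]], force=50)

```text
clock: 7.45
position: [0.4787, 0.2895, 0.1262]
ee_rot: [1.659, 2.667, -0.0]
force: [-0.2, -0.4, -1.8]
width: 0.762
```

Request:
send_rows(deltas=[[[-0.01, -0.02, 0], [0, 0, 0.12], 0.05], [[-0.01, -0.02, 0], [0, 0, 0.12], 0.05], [[-0.01, -0.02, 0], [0, 0, 0.12], 0.05], [[-0.01, -0.02, 0], [0, 0, 0.12], 0.05], [[-0.01, -0.02, 0], [0, 0, 0.12], 0.05], [[-0.004, -0.002, 0], [0, 0, 0.12], 0.05], [[0, 0, 0], [0, 0, 0.12], 0.05], [[0, 0, 0], [0, 0, 0.12], 0.05], [[0, 0, 0], [0, 0, 0.136], 0.05], [[0, 0, 0], [0, 0, 0], 0.05]])

```text
clock: 8.45
position: [0.4252, 0.1881, 0.1259]
ee_rot: [0.032, 3.141, -0.0]
force: [0.2, -0.2, -2.8]
width: 0.758
```

Run:
```python
from h import *
st(); a,c=shot("wrist"); b,d=shot("scene")
e=cv2.resize(b[120:300,270:470],(427,384),interpolation=cv2.INTER_CUBIC)
t,_=shot("top","top6")
cv2.imwrite("pics/w6.png",a[:,:,::-1]); cv2.imwrite("pics/v6.png",cv2.resize(np.hstack([a,e])[:,:,::-1],(800,327)))
```

```text
t 8.4 pos [0.4252 0.1881 0.1259] tool z [ 0. -0. -1.] y yaw deg 88.84 F [ 0.2 -0.2 -2.8] w 69.6mm j [ 0.34  0.5  -1.16  1.97  0.54  1.03  0.47]
```

View pics/v6.png

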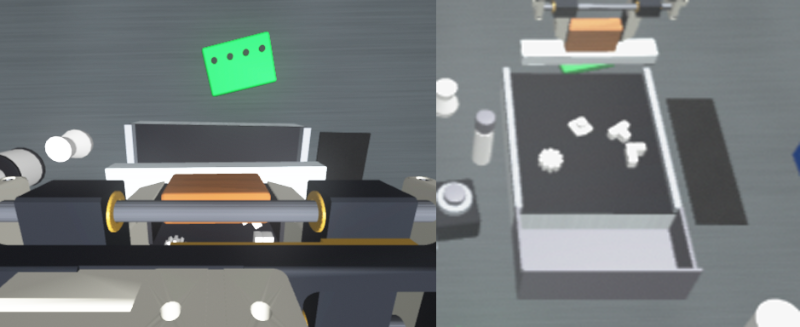

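The wrist view shows the bar at (124–381, 190) in the full frame, between the rail ends at about (147–158) and (354–365). The scene view shows all four parts ahead of the bar.

Run:
```python
from h import *
c=cam("wrist"); a=cv2.imread("pics/w6.png")
for r in (150,160,170): 
    g=a[r].mean(1); e=np.where(abs(np.diff(g))>25)[0]; print(r,e.tolist())
for r in(195,200,205):
    g=a[r].mean(1); print(r,np.where(abs(np.diff(g))>40)[0].tolist())
p=lambda l,z:pt(c,l,z)[:,:2].round(4).tolist()
print(p([(147,155),(158,155),(354,155),(365,155)],.057)); print("bar",p([(124,195),(381,195)],.141))
```

```text
150 [145, 153, 154, 158, 355, 356, 364, 365]
160 [60, 61, 62, 72, 102, 103, 145, 146, 154, 155, 158, 159, 354, 355, 363, 364, 374, 433, 434]
170 [52, 81, 82, 88, 106, 107, 146, 147, 155, 156, 159, 353, 354, 361, 362, 372, 373, 432]
195 [19, 20, 48, 382, 383]
200 [1, 22, 23, 48, 49, 122, 382, 383]
205 [4, 5, 24, 25, 48, 122, 123, 203, 204, 302, 382]
[[0.3883, 0.0856], [0.3886, 0.0962], [0.3934, 0.2862], [0.3937, 0.2969]]
bar [[0.4056, 0.0997], [0.41, 0.2755]]
```

Request:
send_rows(deltas=[[[0, 0.002, -0.01], [0, 0, 0], 0.05], [[0, 0, -0.015], [0, 0, 0], 0.05], [[0, 0, -0.015], [0, 0, 0], 0.05], [[0, 0, -0.015], [0, 0, 0], 0.05], [[0, 0, -0.01], [0, 0, 0], 0.05], [[0, 0, -0.006], [0, 0, 0], 0.05], [[0, 0, -0.005], [0, 0, 0], 0.05], [[0, 0, 0], [0, 0, 0], 0.05], [[0, 0, 0], [0, 0, 0], 0.05], [[0, 0, 0], [0, 0, 0], 0.05]])

```text
clock: 9.6
position: [0.4253, 0.1907, 0.0501]
ee_rot: [0.035, 3.141, 0.001]
force: [1.4, 0.0, -2.4]
width: 0.759
```

Run:
```python
from h import *
st()
b,d=shot("scene")
e=cv2.resize(b[120:240,290:450],(800,600),interpolation=cv2.INTER_CUBIC)
cv2.imwrite("pics/v7.png",e[:,:,::-1])
```

```text
t 9.6 pos [0.4253 0.1907 0.0501] tool z [ 0.001  0.    -1.   ] y yaw deg 88.74 F [ 1.4  0.  -2.4] w 69.7mm j [ 0.24  0.59 -1.05  2.05  0.68  0.89  0.35]
```

View pics/v7.png

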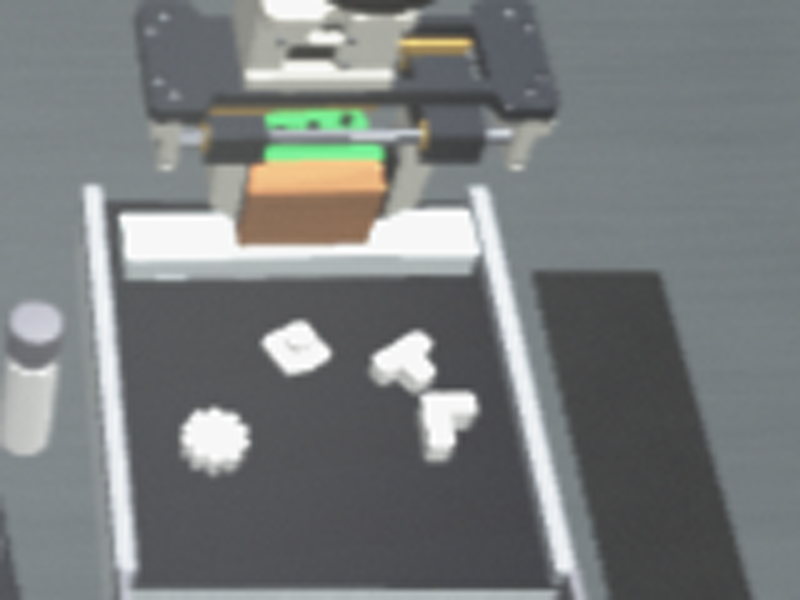

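The bar is down between the rails, with its ends at (122–478, 245), and the parts lie ahead of it: gear (215,440), foot (297,347), T (405,360) and L (447,420). Now the push.

Request:
send_rows(deltas=[[[0.004, 0, 0], [0, 0, 0], 0.05], [[0.008, 0, 0], [0, 0, 0], 0.05], [[0.008, -0.0004, 0], [0, 0, 0], 0.05], [[0.008, 0, 0], [0, 0, 0], 0.05], [[0.008, -0.0004, 0], [0, 0, 0], 0.05], [[0.008, 0, 0], [0, 0, 0], 0.05], [[0.008, -0.0004, 0], [0, 0, 0], 0.05], [[0.008, 0, 0], [0, 0, 0], 0.05], [[0.008, -0.0004, 0], [0, 0, 0], 0.05], [[0.008, 0, 0], [0, 0, 0], 0.05]])

```text
clock: 10.65
position: [0.5016, 0.1888, 0.0496]
ee_rot: [-0.034, -3.141, 0.0]
force: [-0.1, -0.7, -2.1]
width: 0.757
```

Request:
send_rows(deltas=[[[0.008, -0.0004, 0], [0, 0, 0], 0.05], [[0.008, 0, 0], [0, 0, 0], 0.05], [[0.008, -0.0004, 0], [0, 0, 0], 0.05], [[0.008, 0, 0], [0, 0, 0], 0.05], [[0.008, -0.0004, 0], [0, 0, 0], 0.05], [[0.008, 0, 0], [0, 0, 0], 0.05], [[0.008, -0.0004, 0], [0, 0, 0], 0.05], [[0.008, 0, 0], [0, 0, 0], 0.05], [[0.008, -0.0004, 0], [0, 0, 0], 0.05], [[0.004, 0, 0], [0, 0, 0], 0.05]])

```text
clock: 11.65
position: [0.578, 0.1867, 0.0496]
ee_rot: [0.035, 3.141, 0.0]
force: [-0.8, -0.4, -1.8]
width: 0.757
```

Run:
```python
from h import *
st()
b,d=shot("scene","s8")
e=cv2.resize(b[150:300,290:440],(600,600),interpolation=cv2.INTER_CUBIC)
cv2.imwrite("pics/v8.png",e[:,:,::-1])
```

```text
t 11.7 pos [0.578  0.1867 0.0496] tool z [ 0.  0. -1.] y yaw deg 88.71 F [-0.8 -0.4 -1.8] w 69.5mm j [ 0.21  0.77 -0.98  1.71  0.72  1.06  0.54]
```

View pics/v8.png

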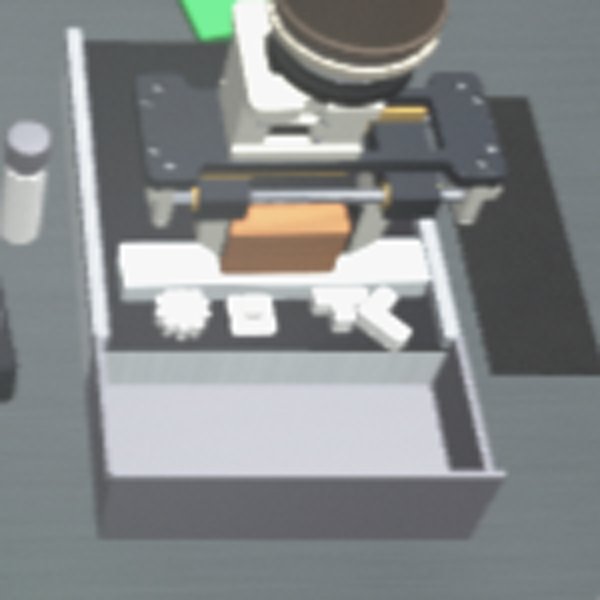

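All four parts are against the bar: gear (183,312), foot (250,315), T (340,305) and L (385,318). The edge is at row 350, so I continue over it.

Request:
send_rows(deltas=[[[0.005, 0, 0], [0, 0, 0], 0.05], [[0.005, -0.0004, 0], [0, 0, 0], 0.05], [[0.005, 0, 0], [0, 0, 0], 0.05], [[0.005, -0.0004, 0], [0, 0, 0], 0.05], [[0.005, 0, 0], [0, 0, 0], 0.05], [[0.005, 0, 0], [0, 0, 0], 0.05], [[0.005, 0, 0], [0, 0, 0], 0.05], [[0.004, 0, 0], [0, 0, 0], 0.05], [[0.003, 0, 0], [0, 0, 0], 0.05], [[0, 0, 0], [0, 0, 0], 0.05]])

```text
clock: 12.7
position: [0.6194, 0.186, 0.0496]
ee_rot: [0.035, 3.141, 0.0]
force: [-0.0, 1.0, -2.1]
width: 0.76
```

Run:
```python
from h import *
st()
b,d=shot("scene","s9")
e=cv2.resize(b[180:300,300:420],(600,600),interpolation=cv2.INTER_CUBIC)
cv2.imwrite("pics/v9.png",e[:,:,::-1])
```

```text
t 12.7 pos [0.6194 0.186  0.0496] tool z [ 0.  0. -1.] y yaw deg 88.73 F [-0.   1.  -2.1] w 69.8mm j [ 0.2   0.81 -0.96  1.61  0.72  1.11  0.6 ]
```

View pics/v9.png

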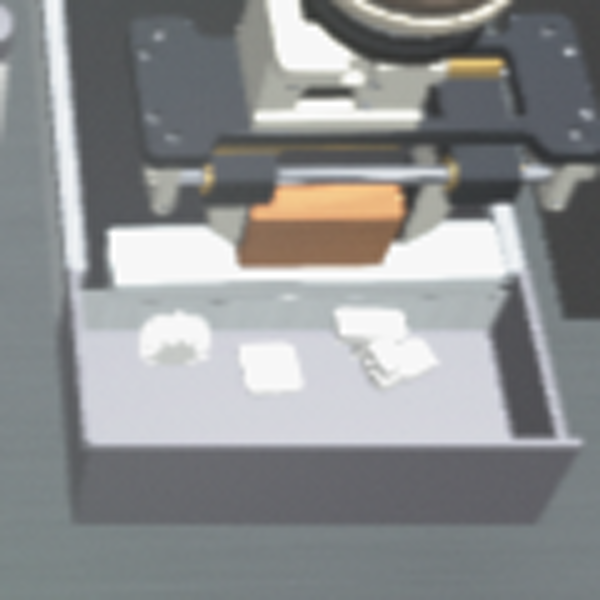

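The parts at (175,340), (270,368), (370,325) and (400,358) are all in the tray. Now the bar goes back to its mat.

Request:
send_rows(deltas=[[[0, 0, 0.01], [0, 0, 0], 0.05], [[0, 0, 0.02], [0, 0, 0], 0.05], [[0, 0, 0.025], [0, 0, 0], 0.05], [[0, 0, 0.025], [0, 0, 0], 0.05], [[-0.008, 0.014, 0], [0, 0, -0.1], 0.05], [[-0.008, 0.014, 0], [0, 0, -0.12], 0.05], [[-0.008, 0.014, 0], [0, 0, -0.12], 0.05], [[-0.008, 0.014, 0], [0, 0, -0.12], 0.05], [[-0.008, 0.014, 0], [0, 0, -0.12], 0.05], [[-0.008, 0.014, 0], [0, 0, -0.12], 0.05]])

```text
clock: 13.75
position: [0.5704, 0.2709, 0.1306]
ee_rot: [1.116, 2.936, 0.001]
force: [-0.1, -0.3, -2.2]
width: 0.755
```

Request:
send_rows(deltas=[[[-0.008, 0.014, 0], [0, 0, -0.12], 0.05], [[-0.008, 0.014, 0], [0, 0, -0.12], 0.05], [[-0.008, 0.014, 0], [0, 0, -0.12], 0.05], [[-0.008, 0.014, 0], [0, 0, -0.12], 0.05], [[-0.008, 0.014, 0], [0, 0, -0.12], 0.05], [[-0.008, 0.014, 0], [0, 0, -0.12], 0.05], [[-0.006, 0.011, 0], [0, 0, -0.135], 0.05], [[0, 0, -0.01], [0, 0, 0], 0.05], [[0, 0, -0.02], [0, 0, 0], 0.05], [[0, 0, -0.02], [0, 0, 0], 0.05]])

```text
clock: 14.75
position: [0.5174, 0.3644, 0.0791]
ee_rot: [2.223, 2.219, 0.001]
force: [0.1, -0.4, -2.7]
width: 0.76
```

Request:
send_rows(deltas=[[[0, 0, -0.02], [0, 0, 0], 0.05], [[0, 0, -0.02], [0, 0, 0], 0.05], [[0, 0, -0.01], [0, 0, 0], 0.05], [[0, 0, -0.01], [0, 0, 0], 0.05], [[0, 0, -0.005], [0, 0, 0], 0.05], [[0, 0, -0.004], [0, 0, 0], 0.05], [[0, 0, 0], [0, 0, 0], 0.05], [[0, 0, 0], [0, 0, 0], 0.05], [[0, 0, 0], [0, 0, 0], 0.05], [[0, 0, 0], [0, 0, 0], 0.05]])

```text
clock: 15.75
position: [0.5172, 0.3653, 0.0111]
ee_rot: [2.228, 2.215, 0.001]
force: [0.3, 0.3, -1.9]
width: 0.757
```

Run:
```python
from h import *
st()
```

```text
t 15.8 pos [0.5172 0.3653 0.0111] tool z [ 0.001  0.    -1.   ] y yaw deg -0.34 F [ 0.3  0.3 -1.9] w 69.5mm j [-0.32  0.71 -0.59  1.69  0.49  0.89 -1.11]
```

Request:
send_rows(deltas=[[[0, 0, -0.002], [0, 0, 0], 0.05], [[0, 0, -0.002], [0, 0, 0], 0.05], [[0, 0, -0.001], [0, 0, 0], 0.05], [[0, 0, 0], [0, 0, 0], 0.05], [[0, 0, 0], [0, 0, 0], 0.05], [[0, 0, 0], [0, 0, 0], 0.08], [[0, 0, 0], [0, 0, 0], 0.0918], [[0, 0, 0], [0, 0, 0], 0.0918], [[0, 0, 0], [0, 0, 0], 0.0918], [[0, 0, 0], [0, 0, 0], 0.0918]])

```text
clock: 16.75
position: [0.517, 0.3651, 0.0056]
ee_rot: [2.228, 2.215, 0.0]
force: [-0.6, 0.5, 0.0]
width: 1.001
```

Request:
send_rows(deltas=[[[0, 0, 0.01], [0, 0, 0], 0.0918], [[0, 0, 0.02], [0, 0, 0], 0.0918], [[0, 0, 0.03], [0, 0, 0], 0.0918], [[0, 0, 0.03], [0, 0, 0], 0.0918], [[0, 0, 0.03], [0, 0, 0], 0.0918], [[0, 0, 0.03], [0, 0, 0], 0.0918], [[0, 0, 0.03], [0, 0, 0], 0.0918], [[0, -0.02, 0.03], [0, 0, 0], 0.0918], [[0, -0.04, 0.03], [0, 0, 0], 0.0918], [[0, -0.04, 0], [0, 0, 0], 0.0918]])

```text
clock: 17.75
position: [0.518, 0.2666, 0.2506]
ee_rot: [2.225, 2.216, 0.011]
force: [1.7, -0.8, -0.1]
width: 1.003
```

Run:
```python
from h import *
st()
im,c=shot("wrist","w10"); im=im[:,:,::-1]; h=cv2.cvtColor(im,cv2.COLOR_BGR2HSV)
m=cv2.inRange(h,(5,120,80),(22,255,255)); m[160:]=0
def rect(m,z,n):
    k=max(cv2.findContours(m,0,1)[0],key=cv2.contourArea); P=pt(c,k[:,0].astype(float),z)[:,:2].astype(np.float32)
    print(n,cv2.boundingRect(k),cv2.minAreaRect(P*1000))
rect(m,.066,"handle")
w=cv2.inRange(im,(190,190,190),(255,255,255))|m; w[160:]=0; w[:,:180]=0;w[:,330:]=0
rect(w,.021,"bar")
b=cv2.inRange(h,(0,0,0),(180,255,48)); b[160:]=0; b=cv2.morphologyEx(b|w,cv2.MORPH_CLOSE,np.ones((7,7)));b[:,:170]=0
for k in cv2.findContours(b,0,1)[0]:
    if cv2.contourArea(k)>500: print(cv2.boundingRect(k),cv2.minAreaRect((pt(c,k[:,0].astype(float),.003)[:,:2]*1000).astype(np.float32)))
```

```text
t 17.8 pos [0.518  0.2666 0.2506] tool z [ 0.006  0.004 -1.   ] y yaw deg -0.22 F [ 1.7 -0.8 -0.1] w 92.1mm j [-0.07  0.41 -0.7   1.55  0.27  1.27 -0.82]
handle (226, 88, 51, 18) ((515.9009399414062, 362.8996276855469), (21.448501586914062, 66.72578430175781), 89.82846069335938)
bar (191, 88, 121, 25) ((515.90380859375, 361.6454162597656), (34.0614013671875, 180.12457275390625), 89.82845306396484)
(180, 148, 150, 12) ((521.6189575195312, 279.26629638671875), (13.38790225982666, 243.60995483398438), 88.01029205322266)
(191, 88, 121, 25) ((515.8857421875, 362.9420166015625), (35.510066986083984, 187.7855682373047), 89.82852172851562)
```

Request:
send_rows(deltas=[[[0.003, -0.02, 0], [0, 0, 0], 0.0918], [[0.006, -0.04, 0], [0, 0, 0.006], 0.0918], [[0.006, -0.04, 0], [0, 0, 0.006], 0.0918], [[0.006, -0.04, 0], [0, 0, 0.006], 0.0918], [[0.006, -0.04, 0], [0, 0, 0.006], 0.0918], [[0.006, -0.04, 0], [0, 0, 0.006], 0.0918], [[0.006, -0.04, 0], [0, 0, 0.006], 0.0918], [[0.006, -0.04, 0], [0, 0, 0.006], 0.0918], [[0.006, -0.04, 0], [0, 0, 0.006], 0.0918], [[0.006, -0.04, 0], [0, 0, 0.006], 0.0918]])

```text
clock: 18.8
position: [0.574, -0.1163, 0.2463]
ee_rot: [2.167, 2.274, 0.001]
force: [1.0, -0.1, -0.2]
width: 0.996
```

Request:
send_rows(deltas=[[[0.006, -0.04, 0], [0, 0, 0.006], 0.0918], [[0.006, -0.04, 0], [0, 0, 0.006], 0.0918], [[0.006, -0.04, 0], [0, 0, 0.006], 0.0918], [[0.006, -0.02, 0], [0, 0, 0.006], 0.0918], [[0, 0, 0], [0, 0, 0.008], 0.0918], [[0, 0, 0], [0, 0, 0.008], 0.0918], [[0, 0, 0], [0, 0, 0], 0.0918], [[0, 0, 0], [0, 0, 0], 0.0918], [[0, 0, 0], [0, 0, 0], 0.0918], [[0, 0, 0], [0, 0, 0], 0.0918]])

```text
clock: 19.8
position: [0.5981, -0.2543, 0.2459]
ee_rot: [2.121, 2.318, 0.0]
force: [0.3, -0.1, -0.9]
width: 1.0
```

Run:
```python
from h import *
st()
a,_=shot("wrist","w11"); b,d=shot("scene","s11"); s=arm.observe(); P=s["position"]; R=cv2.Rodrigues(np.array(s["ee_rot"]))[0]
q=px(d,[P,P+R@[0,.046,0],P+R@[0,-.046,0],P-[0,0,-.019],P+[0,0,.066]]); x0,y0=(q[0]-[60,60]).astype(int); S=384/100
e=cv2.resize(b[y0:y0+100,x0:x0+110],None,fx=S,fy=S,interpolation=cv2.INTER_CUBIC).copy()
for i,p in enumerate(q): cv2.circle(e,tuple(int(t) for t in (p-[x0,y0]+.5)*S),3,[(255,0,0),(255,0,255),(255,0,255),(0,255,0),(255,255,0)][i],-1)
v=np.hstack([a,e])[:,:,::-1]; v=cv2.resize(v,(800,int(384*800/v.shape[1]))); cv2.imwrite("pics/v11.png",v); print(512*800/(512+e.shape[1]))
```

```text
t 19.8 pos [ 0.5981 -0.2543  0.2459] tool z [ 0. -0. -1.] y yaw deg 5.08 F [ 0.3 -0.1 -0.9] w 91.8mm j [ 0.67  0.5  -0.57  1.39  0.27  1.33  0.19]
438.5438972162741
```

View pics/v11.png

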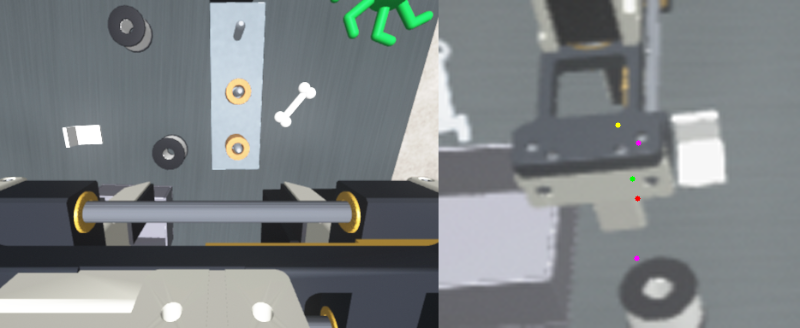

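The left panel shows cores at (278,107) and (277,174) in full-frame pixels, the free spindle tip near (280,28), and spools at (148,30) and (197,177). In the right panel the fingertips again appear roughly 30–35 mm above the projected TCP, so I keep that z correction.

```bash
cat >> h.py <<'E'
def blobs(c,m,z,amin):
    out=[]
    for k in cv2.findContours(m,0,1)[0]:
        if cv2.contourArea(k)>amin:
            P=pt(c,k[:,0].astype(float),z)[:,:2].astype(np.float32); (x,y),r=cv2.minEnclosingCircle(P); b=cv2.boundingRect(k)
            out.append((round(x,4),round(y,4),round(r,4),b))
    return out
E
python3 - <<'E'
from h import *
im=cv2.imread("pics/w11.png"); c=cam("wrist"); h=cv2.cvtColor(im,cv2.COLOR_BGR2HSV)
m=cv2.inRange(h,(5,60,120),(25,255,255)); m[195:]=0
print("cores",blobs(c,m,.063,100))
d=cv2.inRange(h,(0,0,0),(180,255,62)); d[198:]=0
d=cv2.morphologyEx(d,cv2.MORPH_OPEN,np.ones((3,3)))
print("dark",blobs(c,d,.045,150))
print("spindle tips",pt(c,[(280,29),(278,107),(277,173)],.082)[:,:2].round(4).tolist())
print("rack corners",pt(c,[(245,2),(308,2),(304,198),(248,197)],.018)[:,:2].round(4).tolist())
cv2.imwrite("pics/w11d.png",d)
t=cv2.imread("pics/top6.png")
E
```

```text
cores [(0.6308, -0.2571, 0.0224, (263, 157, 28, 30)), (0.6227, -0.1702, 0.0199, (263, 92, 30, 30))]
dark []
spindle tips [[0.6139, -0.0828], [0.6214, -0.1709], [0.6295, -0.2554]]
rack corners [[0.5666, -0.035], [0.6523, -0.0274], [0.6845, -0.3043], [0.5939, -0.3107]]
```

Request:
send_rows(deltas=[[[0.016, -0.001, -0.02], [0, 0, 0], 0.065], [[0.016, -0.001, -0.03], [0, 0, 0], 0.065], [[0, 0, -0.04], [0, 0, 0], 0.065], [[0, 0, -0.04], [0, 0, 0], 0.065], [[0, 0, -0.04], [0, 0, 0], 0.065], [[0, 0, -0.03], [0, 0, 0], 0.065], [[0, 0, -0.02], [0, 0, 0], 0.065], [[0, 0, -0.01], [0, 0, 0], 0.065], [[0, 0, -0.008], [0, 0, 0], 0.065], [[0, 0, -0.005], [0, 0, 0], 0.065]], force=15)

```text
clock: 20.9
position: [0.6305, -0.2571, 0.0029]
ee_rot: [2.121, 2.316, 0.001]
force: [-0.1, -0.3, 1.3]
width: 0.71
```

Request:
send_rows(deltas=[[[0, 0, 0], [0, 0, 0], 0.025], [[0, 0, 0], [0, 0, 0], 0.025], [[0, 0, 0], [0, 0, 0], 0.025], [[0, 0, 0], [0, 0, 0], 0.025], [[0, 0, 0], [0, 0, 0], 0.025], [[0, 0, 0], [0, 0, 0], 0.025], [[0, 0, 0], [0, 0, 0], 0.025], [[0, 0, 0.005], [0, 0, 0], 0.025], [[0, 0, 0.01], [0, 0, 0], 0.025], [[0, 0, 0.015], [0, 0, 0], 0.025]])

```text
clock: 21.9
position: [0.6298, -0.2564, 0.0329]
ee_rot: [-2.12, -2.316, -0.0]
force: [1.4, 1.1, -1.6]
width: 0.438
```

Run:
```python
from h import *
st()
```

```text
t 21.9 pos [ 0.6298 -0.2564  0.0329] tool z [-0.001  0.001 -1.   ] y yaw deg 5.06 F [ 1.4  1.1 -1.6] w 40.2mm j [ 0.62  0.73 -0.5   1.55  0.4   0.97  0.08]
```

Core gripped at 40.2 mm. Carrying it to the core box.

Request:
send_rows(deltas=[[[0, 0, 0.02], [0, 0, 0], 0.025], [[0, 0, 0.03], [0, 0, 0], 0.025], [[0, 0, 0.03], [0, 0, 0], 0.025], [[0, 0, 0.03], [0, 0, 0], 0.025], [[-0.02, -0.02, 0], [0, 0, 0], 0.025], [[-0.03, -0.034, 0], [0, 0, 0], 0.025], [[-0.03, -0.034, 0], [0, 0, 0], 0.025], [[-0.03, -0.034, 0], [0, 0, 0], 0.025], [[-0.03, -0.034, 0], [0, 0, 0], 0.025], [[-0.03, -0.034, 0], [0, 0, 0], 0.025]])

```text
clock: 22.9
position: [0.4582, -0.4483, 0.1441]
ee_rot: [2.122, 2.316, -0.001]
force: [0.3, -0.7, 0.1]
width: 0.437
```

Request:
send_rows(deltas=[[[-0.008, 0, 0], [0, 0, 0], 0.025], [[0, 0, -0.01], [0, 0, 0], 0.025], [[0, 0, -0.025], [0, 0, 0], 0.025], [[0, 0, -0.025], [0, 0, 0], 0.025], [[0, 0, -0.025], [0, 0, 0], 0.025], [[0, 0, -0.025], [0, 0, 0], 0.025], [[0, 0, -0.015], [0, 0, 0], 0.025], [[0, 0, -0.01], [0, 0, 0], 0.025], [[0, 0, -0.005], [0, 0, 0], 0.025], [[0, 0, 0], [0, 0, 0], 0.025]])

```text
clock: 23.9
position: [0.4524, -0.4467, 0.0027]
ee_rot: [-2.121, -2.317, -0.0]
force: [0.7, 0.1, -0.1]
width: 0.439
```

Run:
```python
from h import *
st()
```

```text
t 23.9 pos [ 0.4524 -0.4467  0.0027] tool z [ 0.  0. -1.] y yaw deg 5.06 F [ 0.7  0.1 -0.1] w 40.3mm j [ 1.01  0.7  -0.48  1.7   0.41  0.84  0.44]
```

Request:
send_rows(deltas=[[[0, 0, -0.005], [0, 0, 0], 0.025], [[0, 0, -0.005], [0, 0, 0], 0.025], [[0, 0, 0], [0, 0, 0], 0.025], [[0, 0, 0], [0, 0, 0], 0.06], [[0, 0, 0], [0, 0, 0], 0.06], [[0, 0, 0], [0, 0, 0], 0.06], [[0, 0, 0.01], [0, 0, 0], 0.06], [[0, 0, 0.03], [0, 0, 0], 0.06], [[0, 0, 0.04], [0, 0, 0], 0.065], [[0, 0, 0.04], [0, 0, 0], 0.065]])

```text
clock: 24.9
position: [0.4519, -0.4466, 0.1145]
ee_rot: [-2.121, -2.317, -0.0]
force: [-0.4, -0.4, -0.0]
width: 0.704
```

Request:
send_rows(deltas=[[[0.01, 0.017, 0.02], [0, 0, 0], 0.065], [[0.02, 0.032, 0], [0, 0, 0], 0.065], [[0.02, 0.032, 0], [0, 0, 0], 0.065], [[0.02, 0.032, 0], [0, 0, 0], 0.065], [[0.02, 0.032, 0], [0, 0, 0], 0.065], [[0.02, 0.032, 0], [0, 0, 0], 0.065], [[0.02, 0.032, 0], [0, 0, 0], 0.065], [[0.02, 0.032, 0], [0, 0, 0], 0.065], [[0.02, 0.032, 0], [0, 0, 0], 0.065], [[0, 0.003, -0.03], [0, 0, 0], 0.065]])

```text
clock: 25.9
position: [0.6281, -0.1638, 0.1075]
ee_rot: [2.109, 2.32, 0.014]
force: [1.0, 0.4, 0.5]
width: 0.705
```

Run:
```python
from h import *
st()
```

```text
t 25.9 pos [ 0.6281 -0.1638  0.1075] tool z [ 0.01   0.003 -1.   ] y yaw deg 5.45 F [1.  0.4 0.5] w 64.7mm j [ 0.53  0.61 -0.55  1.58  0.35  1.04 -0.02]
```

Request:
send_rows(deltas=[[[0, 0, 0], [0, 0, 0], 0.065], [[0, 0, -0.02], [0, 0, 0], 0.065], [[0, 0, -0.03], [0, 0, 0], 0.065], [[0, 0, -0.02], [0, 0, 0], 0.065], [[0, 0, -0.02], [0, 0, 0], 0.065], [[0, 0, -0.01], [0, 0, 0], 0.065], [[0, 0, 0], [0, 0, 0], 0.065], [[0, 0, 0], [0, 0, 0], 0.025], [[0, 0, 0], [0, 0, 0], 0.025], [[0, 0, 0], [0, 0, 0], 0.025]])

```text
clock: 26.9
position: [0.6227, -0.1712, 0.0038]
ee_rot: [2.121, 2.316, 0.001]
force: [0.0, -0.3, 0.1]
width: 0.496
```

Request:
send_rows(deltas=[[[0, 0, 0], [0, 0, 0], 0.025], [[0, 0, 0], [0, 0, 0], 0.025], [[0, 0, 0], [0, 0, 0], 0.025], [[0, 0, 0.01], [0, 0, 0], 0.025], [[0, 0, 0.02], [0, 0, 0], 0.025], [[0, 0, 0.03], [0, 0, 0], 0.025], [[0, 0, 0.04], [0, 0, 0], 0.025], [[0, 0, 0.04], [0, 0, 0], 0.025], [[0, 0, 0], [0, 0, 0], 0.025], [[0, 0, 0], [0, 0, 0], 0.025]])

```text
clock: 27.9
position: [0.6224, -0.171, 0.144]
ee_rot: [2.12, 2.316, 0.001]
force: [-1.1, -0.4, -0.5]
width: 0.424
```

Run:
```python
from h import *
st()
```

```text
t 27.9 pos [ 0.6224 -0.171   0.144 ] tool z [ 0.002 -0.001 -1.   ] y yaw deg 5.04 F [-1.1 -0.4 -0.5] w 38.9mm j [ 0.55  0.57 -0.56  1.54  0.33  1.12  0.  ]
```

Request:
send_rows(deltas=[[[-0.014, -0.02, 0], [0, 0, 0], 0.025], [[-0.02, -0.025, 0], [0, 0, 0], 0.025], [[-0.02, -0.025, 0], [0, 0, 0], 0.025], [[-0.02, -0.025, 0], [0, 0, 0], 0.025], [[-0.02, -0.025, 0], [0, 0, 0], 0.025], [[-0.02, -0.025, 0], [0, 0, 0], 0.025], [[-0.02, -0.025, 0], [0, 0, 0], 0.025], [[-0.02, -0.025, 0], [0, 0, 0], 0.025], [[-0.02, -0.027, 0], [0, 0, 0], 0.025], [[0, 0, 0], [0, 0, 0], 0.025]])

```text
clock: 28.9
position: [0.4426, -0.3976, 0.1406]
ee_rot: [-2.128, -2.306, 0.006]
force: [0.2, -0.0, -1.3]
width: 0.428
```

Request:
send_rows(deltas=[[[0, 0, -0.02], [0, 0, 0], 0.025], [[0, 0, -0.03], [0, 0, 0], 0.025], [[0, 0, -0.03], [0, 0, 0], 0.025], [[0, 0, -0.03], [0, 0, 0], 0.025], [[0, 0, -0.02], [0, 0, 0], 0.025], [[0, 0, -0.015], [0, 0, 0], 0.025], [[0, 0, -0.005], [0, 0, 0], 0.025], [[0, 0, 0], [0, 0, 0], 0.025], [[0, 0, 0], [0, 0, 0], 0.06], [[0, 0, 0], [0, 0, 0], 0.06]])

```text
clock: 29.9
position: [0.4488, -0.3934, -0.0062]
ee_rot: [2.12, 2.315, 0.0]
force: [0.9, -0.3, 0.9]
width: 0.553
```

Request:
send_rows(deltas=[[[0, 0, 0], [0, 0, 0], 0.06], [[0, 0, 0.01], [0, 0, 0], 0.06], [[0, 0, 0.03], [0, 0, 0], 0.06], [[0, 0, 0.04], [0, 0, 0], 0.0918], [[0, 0, 0.04], [0, 0, 0], 0.0918], [[0, 0, 0.04], [0, 0, 0], 0.0918], [[0, 0, 0.04], [0, 0, 0], 0.0918], [[0.01, -0.02, 0.04], [0, 0, 0], 0.0918], [[0.02, -0.02, 0], [0, 0, 0], 0.0918], [[0, 0, 0], [0, 0, 0], 0.0918]])

```text
clock: 30.9
position: [0.4797, -0.4354, 0.2348]
ee_rot: [2.121, 2.312, 0.001]
force: [-0.2, -0.5, -0.7]
width: 0.998
```

Run:
```python
from h import *
st(); shot("wrist","w12"); im,c=shot("wrist","w12")
im=im[:,:,::-1]; h=cv2.cvtColor(im,cv2.COLOR_BGR2HSV)
m=cv2.inRange(h,(5,60,120),(25,255,255)); m[200:]=0
print("orange",blobs(c,m,.049,60))
```

```text
t 30.9 pos [ 0.4797 -0.4354  0.2348] tool z [ 0.004 -0.003 -1.   ] y yaw deg 4.94 F [-0.2 -0.5 -0.7] w 91.6mm j [ 1.01  0.5  -0.55  1.42  0.27  1.29  0.52]
orange [(0.4518, -0.4469, 0.0227, (220, 160, 28, 31)), (0.4477, -0.3907, 0.0196, (220, 121, 28, 29))]
```

View pics/w12.png

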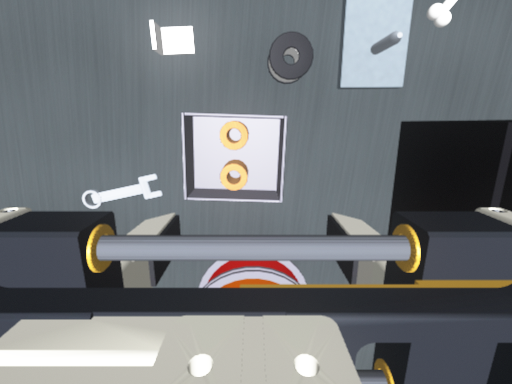

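Both cores stand in the box at (234,135) and (234,177). A spool is at (291,55) and the emptied spindle at (377–397, 47–37).

```bash
cat >> h.py <<'E'
def disc(im,c,guess,z,half=40,thr=60):
    g=cv2.cvtColor(np.ascontiguousarray(im),cv2.COLOR_BGR2GRAY); x,y=[int(v) for v in guess]; y0=max(y-half,0);x0=max(x-half,0)
    m=(g[y0:y+half,x0:x+half]<thr).astype(np.uint8)*255
    k=max(cv2.findContours(cv2.morphologyEx(m,cv2.MORPH_OPEN,np.ones((3,3))),0,1)[0],key=cv2.contourArea)[:,0]+[x0,y0]
    P=pt(c,k.astype(float),z)[:,:2]; (a,b),r=cv2.minEnclosingCircle((P*1000).astype(np.float32)); e=cv2.fitEllipse((P*1000).astype(np.float32))
    print("disc px",k.min(0),k.max(0),"circ",round(a,1),round(b,1),round(r,1),"ell",np.round(e[0],1),np.round(e[1],1))
E
python3 - <<'E'
from h import *
im=cv2.imread("pics/w12.png"); c=cam("wrist")
g=cv2.cvtColor(im,cv2.COLOR_BGR2GRAY); print(g[55,262:320].tolist())
for t in (40,50): disc(im,c,(291,55),.045,30,t)
print(pt(c,[(291,56),(397,36)],.045)[0],pt(c,[(398,36)],.082), pt(c,[(375,48)],.018))
E
```

```text
[112, 113, 114, 112, 112, 111, 90, 66, 85, 97, 96, 95, 95, 94, 94, 92, 92, 91, 91, 90, 80, 90, 106, 97, 90, 84, 83, 80, 88, 116, 139, 152, 151, 150, 151, 147, 123, 89, 86, 89, 89, 87, 86, 85, 84, 85, 82, 81, 80, 80, 74, 92, 115, 114, 111, 114, 114, 117]Traceback (most recent call last):
  File "<stdin>", line 4, in <module>
  File "h.py", line 30, in disc
    k=max(cv2.findContours(cv2.morphologyEx(m,cv2.MORPH_OPEN,np.ones((3,3))),0,1)[0],key=cv2.contourArea)[:,0]+[x0,y0]
      ~~~^^^^^^^^^^^^^^^^^^^^^^^^^^^^^^^^^^^^^^^^^^^^^^^^^^^^^^^^^^^^^^^^^^^^^^^^^^^^^^^^^^^^^^^^^^^^^^^^
ValueError: max() iterable argument is empty
```

Request:
send_rows(deltas=[[[0.008, 0.02, 0], [0, 0, 0], 0.0918], [[0.008, 0.02, -0.01], [0, 0, 0], 0.0918], [[0.008, 0.02, -0.02], [0, 0, 0], 0.0918], [[0.008, 0.02, -0.02], [0, 0, 0], 0.0918], [[0.008, 0.02, -0.02], [0, 0, 0], 0.0918], [[0, 0, -0.01], [0, 0, 0], 0.0918], [[0, 0, 0], [0, 0, 0], 0.0918], [[0, 0, 0], [0, 0, 0], 0.0918], [[0, 0, 0], [0, 0, 0], 0.0918], [[0, 0, 0], [0, 0, 0], 0.0918]])

```text
clock: 32.0
position: [0.518, -0.334, 0.1535]
ee_rot: [2.122, 2.314, 0.0]
force: [-0.5, 0.4, 0.2]
width: 1.001
```

Run:
```python
from h import *
st(); im,c=shot("wrist","w13"); im=im[:,:,::-1]
q=px(c,[[.515,-.283,.045],[.630,-.256,.082],[.630,-.256,.018]]); print(q.round(0).tolist())
g=cv2.cvtColor(np.ascontiguousarray(im),cv2.COLOR_BGR2GRAY)
x,y=q[0].astype(int); print(g[y,x-50:x+50:2].tolist()); print(g[y-50:y+50:2,x].tolist())
for t in (85,95,103): disc(im,c,q[0],.045,55,t)
```

```text
t 32.0 pos [ 0.518  -0.334   0.1535] tool z [ 0.001 -0.001 -1.   ] y yaw deg 4.96 F [-0.5  0.4  0.2] w 91.9mm j [ 0.87  0.52 -0.57  1.61  0.3   1.1   0.31]
[[255.0, 134.0], [379.0, 117.0], [354.0, 118.0]]
[109, 110, 109, 106, 109, 110, 111, 109, 107, 105, 105, 108, 71, 76, 77, 78, 79, 80, 78, 80, 80, 106, 107, 105, 104, 107, 107, 105, 109, 121, 74, 77, 76, 75, 76, 74, 75, 68, 96, 110, 110, 107, 110, 112, 109, 108, 111, 110, 113, 113]
[112, 112, 113, 113, 112, 113, 112, 111, 112, 113, 110, 109, 81, 89, 85, 84, 83, 81, 82, 79, 73, 81, 106, 107, 108, 107, 107, 107, 108, 190, 139, 77, 77, 74, 72, 72, 70, 69, 65, 107, 106, 108, 107, 108, 108, 107, 108, 108, 108, 108]
disc px [229 112] [280 159] circ 514.3 -283.5 28.8 ell [ 514.7 -285.5] [50.7 57.9]
disc px [228 107] [280 160] circ 514.2 -283.6 29.3 ell [ 514.1 -283.5] [57.  57.3]
disc px [228 106] [281 160] circ 514.1 -283.7 29.7 ell [ 514.2 -283.5] [57.8 57.8]
```

Run:
```python
from h import *
im=cv2.imread("pics/w13.png"); g=cv2.cvtColor(im,cv2.COLOR_BGR2GRAY)
for r in range(98,136,3): print(r,g[r,330:400:2].tolist())
```

```text
98 [208, 208, 206, 205, 205, 205, 208, 207, 209, 208, 206, 206, 207, 207, 206, 206, 206, 206, 204, 204, 204, 205, 208, 208, 209, 208, 208, 207, 207, 208, 207, 206, 203, 124, 117]
101 [205, 208, 208, 206, 206, 204, 205, 206, 208, 207, 207, 206, 206, 206, 205, 207, 206, 206, 205, 205, 207, 207, 207, 207, 208, 208, 209, 207, 206, 206, 204, 205, 201, 115, 119]
104 [205, 207, 208, 207, 205, 206, 206, 206, 207, 208, 207, 206, 207, 208, 206, 207, 207, 207, 208, 208, 208, 207, 207, 207, 208, 209, 209, 208, 207, 204, 205, 204, 185, 117, 119]
107 [205, 206, 206, 206, 206, 207, 205, 204, 205, 205, 205, 207, 208, 208, 206, 207, 207, 207, 209, 208, 207, 206, 205, 204, 205, 205, 206, 206, 206, 204, 204, 204, 172, 116, 118]
110 [205, 203, 205, 206, 207, 206, 205, 203, 203, 202, 202, 205, 207, 207, 208, 207, 205, 205, 204, 206, 205, 204, 203, 206, 204, 204, 207, 206, 207, 205, 204, 207, 158, 117, 117]
113 [206, 204, 205, 206, 207, 209, 207, 205, 204, 202, 204, 206, 208, 208, 208, 207, 205, 200, 200, 198, 195, 194, 191, 193, 197, 205, 206, 206, 206, 204, 205, 207, 143, 117, 118]
116 [206, 206, 205, 2
[... 538 characters left out ...]
 202, 203, 203, 203, 202, 200, 200, 193, 130, 105, 105, 107, 107, 107, 107, 107, 107, 106, 114, 120, 126, 124, 154, 205, 204, 203, 202, 201, 167, 114, 114, 115]
128 [203, 201, 202, 202, 204, 205, 204, 202, 200, 200, 201, 203, 203, 205, 205, 205, 204, 198, 191, 191, 179, 174, 168, 178, 206, 206, 204, 206, 205, 202, 202, 145, 115, 115, 114]
131 [203, 203, 204, 204, 204, 204, 204, 203, 201, 202, 204, 205, 206, 207, 205, 203, 202, 204, 204, 205, 206, 206, 207, 206, 205, 206, 206, 206, 204, 202, 202, 130, 114, 114, 113]
134 [204, 203, 203, 203, 204, 203, 203, 204, 203, 204, 206, 207, 206, 206, 206, 204, 204, 204, 205, 204, 205, 204, 204, 204, 204, 205, 206, 206, 205, 203, 200, 118, 113, 114, 112]
```

Run:
```python
from h import *
c=cam("wrist"); print(pt(c,[(380,121)],.082),pt(c,[(356.5,121)],.018),st())
```

```text
t 32.0 pos [ 0.5181 -0.3338  0.1533] tool z [ 0.001 -0.001 -1.   ] y yaw deg 4.97 F [-0.7 -0.4  0. ] w 91.8mm j [ 0.87  0.52 -0.57  1.61  0.3   1.1   0.31]
[[ 0.63171081 -0.25912234  0.082     ]] [[ 0.63320437 -0.25926115  0.018     ]] None
```

Request:
send_rows(deltas=[[[-0.002, 0.025, 0], [0, 0, 0], 0.078], [[-0.002, 0.0255, -0.01], [0, 0, 0], 0.078], [[0, 0, -0.03], [0, 0, 0], 0.078], [[0, 0, -0.03], [0, 0, 0], 0.078], [[0, 0, -0.03], [0, 0, 0], 0.078], [[0, 0, -0.03], [0, 0, 0], 0.078], [[0, 0, -0.02], [0, 0, 0], 0.078], [[0, 0, -0.012], [0, 0, 0], 0.078], [[0, 0, -0.006], [0, 0, 0], 0.078], [[0, 0, 0], [0, 0, 0], 0.078]], force=30)

```text
clock: 33.05
position: [0.5141, -0.2826, -0.0154]
ee_rot: [-2.122, -2.317, -0.0]
force: [-0.1, 0.1, -0.2]
width: 0.845
```

Run:
```python
from h import *
st()
```

```text
t 33.0 pos [ 0.5141 -0.2826 -0.0154] tool z [-0.  0. -1.] y yaw deg 5.03 F [-0.1  0.1 -0.2] w 77.6mm j [ 0.75  0.67 -0.49  1.83  0.44  0.75  0.11]
```

Request:
send_rows(deltas=[[[0, 0, -0.003], [0, 0, 0], 0.078], [[0, 0, -0.003], [0, 0, 0], 0.078], [[0, 0, 0], [0, 0, 0], 0.04], [[0, 0, 0], [0, 0, 0], 0.04], [[0, 0, 0], [0, 0, 0], 0.04], [[0, 0, 0], [0, 0, 0], 0.04], [[0, 0, 0], [0, 0, 0], 0.04], [[0, 0, 0], [0, 0, 0], 0.04], [[0, 0, 0.005], [0, 0, 0], 0.04], [[0, 0, 0.01], [0, 0, 0], 0.04]])

```text
clock: 34.05
position: [0.5131, -0.2821, -0.0067]
ee_rot: [-2.12, -2.316, 0.001]
force: [0.2, -0.7, -2.0]
width: 0.618
```

Run:
```python
from h import *
st()
```

```text
t 34.0 pos [ 0.5131 -0.2821 -0.0067] tool z [-0.002  0.001 -1.   ] y yaw deg 5.04 F [ 0.2 -0.7 -2. ] w 56.7mm j [ 0.75  0.66 -0.5   1.83  0.43  0.77  0.11]
```

Request:
send_rows(deltas=[[[0, 0, 0.02], [0, 0, 0], 0.04], [[0, 0, 0.03], [0, 0, 0], 0.04], [[0, 0, 0.03], [0, 0, 0], 0.04], [[0, 0, 0.015], [0, 0, 0], 0.04], [[0.02, 0.004, 0], [0, 0, 0], 0.04], [[0.03, 0.006, 0], [0, 0, 0], 0.04], [[0.03, 0.006, 0], [0, 0, 0], 0.04], [[0.03, 0.006, 0], [0, 0, 0], 0.04], [[0.008, 0.0025, 0], [0, 0, 0], 0.04], [[0, 0, 0], [0, 0, 0], 0.04]], force=35)

```text
clock: 35.05
position: [0.6327, -0.2566, 0.0881]
ee_rot: [-2.119, -2.318, -0.001]
force: [-0.9, 0.8, -1.9]
width: 0.62
```

Request:
send_rows(deltas=[[[0, 0, 0], [0, 0, 0], 0.04], [[0, 0, 0], [0, 0, 0], 0.04], [[0, 0, 0], [0, 0, 0], 0.04], [[0, 0, 0], [0, 0, 0], 0.04], [[0, 0, 0], [0, 0, 0], 0.04], [[0, 0, 0], [0, 0, 0], 0.04], [[0, 0, 0], [0, 0, 0], 0.04], [[0, 0, 0], [0, 0, 0], 0.04], [[0, 0, 0], [0, 0, 0], 0.04], [[0, 0, 0], [0, 0, 0], 0.04]])

```text
clock: 36.05
position: [0.632, -0.2579, 0.0886]
ee_rot: [2.122, 2.317, 0.0]
force: [-0.4, -0.4, -1.4]
width: 0.614
```

Run:
```python
from h import *
st(); a,c=shot("wrist","w14"); 
s=arm.observe(); print(px(c,np.array(s["position"])+[[0,0,.0665],[0,0.029,.0665],[0,0,.045+.0215-.0]]).round(0))
b,d=shot("scene"); q=px(d,[[.6315,-.2588,.082]])[0].astype(int); print(q)
e=cv2.resize(b[q[1]-48:q[1]+48,q[0]-64:q[0]+64],(512,384),interpolation=cv2.INTER_CUBIC)
cv2.imwrite("pics/v14.png",cv2.resize(np.hstack([a,e])[:,:,::-1],(800,300)))
```

```text
t 36.0 pos [ 0.632  -0.2579  0.0886] tool z [ 0.  0. -1.] y yaw deg 5.04 F [-0.4 -0.4 -1.4] w 56.4mm j [ 0.63  0.68 -0.53  1.5   0.37  1.07  0.11]
[[255. 251.]
 [260. 197.]
 [255. 251.]]
[165 235]
```

View pics/v14.png

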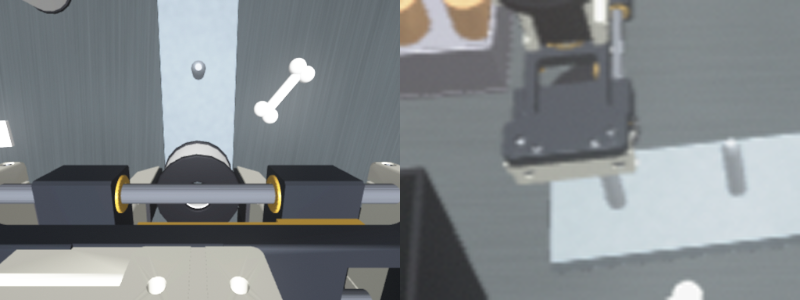

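The left panel shows the spool held level, with the flange edge at full-frame row 198 against 197 predicted. The right panel shows the spindle below the gripper. I'll lower it in stages.

Request:
send_rows(deltas=[[[0, 0, -0.01], [0, 0, 0], 0.04], [[0, 0, -0.01], [0, 0, 0], 0.04], [[0, 0, -0.008], [0, 0, 0], 0.04], [[0, 0, -0.005], [0, 0, 0], 0.04], [[0, 0, -0.005], [0, 0, 0], 0.04], [[0, 0, -0.005], [0, 0, 0], 0.04], [[0, 0, 0], [0, 0, 0], 0.04], [[0, 0, 0], [0, 0, 0], 0.04], [[0, 0, 0], [0, 0, 0], 0.04], [[0, 0, 0], [0, 0, 0], 0.04]])

```text
clock: 37.15
position: [0.6322, -0.2581, 0.046]
ee_rot: [2.121, 2.316, 0.0]
force: [-0.1, 0.0, -2.2]
width: 0.619
```

Run:
```python
from h import *
st()
```

```text
t 37.1 pos [ 0.6322 -0.2581  0.046 ] tool z [ 0.001 -0.    -1.   ] y yaw deg 5.03 F [-0.1  0.  -2.2] w 56.8mm j [ 0.62  0.72 -0.51  1.53  0.4   0.99  0.08]
```

Request:
send_rows(deltas=[[[0, 0, -0.01], [0, 0, 0], 0.04], [[0, 0, -0.01], [0, 0, 0], 0.04], [[0, 0, -0.01], [0, 0, 0], 0.04], [[0, 0, -0.008], [0, 0, 0], 0.04], [[0, 0, -0.006], [0, 0, 0], 0.04], [[0, 0, -0.003], [0, 0, 0], 0.04], [[0, 0, -0.002], [0, 0, 0], 0.04], [[0, 0, 0], [0, 0, 0], 0.04], [[0, 0, 0], [0, 0, 0], 0.04], [[0, 0, 0], [0, 0, 0], 0.04]])

```text
clock: 38.15
position: [0.6324, -0.258, -0.003]
ee_rot: [2.121, 2.316, 0.001]
force: [0.7, 1.1, 0.3]
width: 0.62
```

Request:
send_rows(deltas=[[[0, 0, 0], [0, 0, 0], 0.076], [[0, 0, 0], [0, 0, 0], 0.076], [[0, 0, 0], [0, 0, 0], 0.076], [[0, 0, 0], [0, 0, 0], 0.076], [[0, 0, 0.01], [0, 0, 0], 0.076], [[0, 0, 0.02], [0, 0, 0], 0.076], [[0, 0, 0.03], [0, 0, 0], 0.076], [[0, 0, 0.03], [0, 0, 0], 0.076], [[0, 0, 0.03], [0, 0, 0], 0.076], [[0, 0, 0.03], [0, 0, 0], 0.076]])

```text
clock: 39.15
position: [0.632, -0.2578, 0.1488]
ee_rot: [2.121, 2.317, 0.001]
force: [1.0, -0.5, -1.2]
width: 0.83
```

Request:
send_rows(deltas=[[[-0.016, 0.012, 0], [0, 0, 0], 0.0918], [[-0.02, 0.015, 0], [0, 0, 0], 0.0918], [[-0.02, 0.015, 0], [0, 0, 0], 0.0918], [[-0.02, 0.015, 0], [0, 0, 0], 0.0918], [[-0.02, 0.015, 0], [0, 0, 0], 0.0918], [[-0.02, 0.015, 0], [0, 0, 0], 0.0918], [[-0.02, 0.015, 0], [0, 0, 0], 0.0918], [[-0.02, 0.012, 0], [0, 0, 0], 0.0918], [[-0.02, 0.005, 0], [0, 0, 0], 0.0918], [[0, 0, 0], [0, 0, 0], 0.0918]])

```text
clock: 40.15
position: [0.4537, -0.1382, 0.1473]
ee_rot: [2.12, 2.318, -0.003]
force: [0.3, -0.8, -0.2]
width: 0.999
```

Run:
```python
from h import *
st(); im,c=shot("wrist","w15"); im=im[:,:,::-1]
q=px(c,[[.447,-.089,.045],[.6135,-.080,.082],[.6135,-.080,.018]]); print(q.round(0).tolist())
for t in (85,95,100): disc(im,c,q[0],.045,55,t)
```

```text
t 40.1 pos [ 0.4537 -0.1382  0.1473] tool z [-0.001 -0.001 -1.   ] y yaw deg 5.1 F [ 0.3 -0.8 -0.2] w 91.7mm j [ 0.71  0.31 -0.65  1.95  0.23  0.96  0.04]
[[252.0, 135.0], [428.0, 144.0], [394.0, 139.0]]
disc px [222 119] [274 160] circ 443.1 -88.3 28.5 ell [443.8 -92.8] [44.  59.2]
disc px [222 107] [275 160] circ 443.2 -87.9 29.1 ell [443.1 -88.1] [56.4 57.1]
disc px [222 106] [275 160] circ 443.2 -87.9 29.1 ell [443.1 -87.9] [57.1 57.2]
```

Run:
```python
from h import *
im=cv2.imread("pics/w15.png"); c=cam("wrist"); g=cv2.cvtColor(im,cv2.COLOR_BGR2GRAY)
r=g[115:175,375:450].copy(); 
dark=(r<185).astype(np.uint8); n,l,s,ce=cv2.connectedComponentsWithStats(dark)
for i in range(1,n):
    if s[i,4]>40: print("dark",s[i]+[375,115,0,0,0],ce[i]+[375,115])
b=(r>225).astype(np.uint8); n,l,s,ce=cv2.connectedComponentsWithStats(b)
for i in range(1,n):
    if s[i,4]>8: print("bright",s[i]+[375,115,0,0,0],ce[i]+[375,115], pt(c,[ce[i]+[375,115]],.082).round(4))
```

```text
dark [ 427  115   23   60 1098] [440.14480874 147.06102004]
dark [389 133  39  18 481] [408.36174636 141.21413721]
bright [427 141   6   6  28] [429.17857143 143.39285714] [[ 0.6169 -0.0805  0.082 ]]
```

Run:
```python
from h import *
c=cam("wrist"); s=arm.observe(); C=-c[1].T@c[2]; C2=C-np.array(s["position"])+[.632,-.2579,.0886]
c2=(c[0],c[1],-c[1]@C2)
g=cv2.cvtColor(cv2.imread("pics/w14.png"),cv2.COLOR_BGR2GRAY); r=g[65:115,230:280]
n,l,st_,ce=cv2.connectedComponentsWithStats((r>228).astype(np.uint8))
for i in range(1,n):
    if st_[i,4]>8: print(st_[i]+[230,65,0,0,0],ce[i]+[230,65],pt(c2,[ce[i]+[230,65]],.082).round(4))
n,l,st_,ce=cv2.connectedComponentsWithStats((r<185).astype(np.uint8))
for i in range(1,n):
    if st_[i,4]>8: print("dark",st_[i]+[230,65,0,0,0])
```

```text
[250  81   8   9  60] [253.5  85. ] [[ 0.6236 -0.1693  0.082 ]]
dark [245  78  19  25 263]
```

Request:
send_rows(deltas=[[[-0.005, 0.025, 0], [0, 0, 0], 0.078], [[-0.0055, 0.025, -0.01], [0, 0, 0], 0.078], [[0, 0, -0.03], [0, 0, 0], 0.078], [[0, 0, -0.03], [0, 0, 0], 0.078], [[0, 0, -0.03], [0, 0, 0], 0.078], [[0, 0, -0.03], [0, 0, 0], 0.078], [[0, 0, -0.02], [0, 0, 0], 0.078], [[0, 0, -0.012], [0, 0, 0], 0.078], [[0, 0, -0.006], [0, 0, 0], 0.078], [[0, 0, 0], [0, 0, 0], 0.078]], force=30)

```text
clock: 41.2
position: [0.446, -0.0889, -0.0215]
ee_rot: [-2.122, -2.317, -0.0]
force: [-1.2, -0.7, 0.3]
width: 0.849
```

Run:
```python
from h import *
st()
```

```text
t 41.2 pos [ 0.446  -0.0889 -0.0215] tool z [ 0.  0. -1.] y yaw deg 5.04 F [-1.2 -0.7  0.3] w 77.9mm j [ 0.47  0.54 -0.51  2.16  0.49  0.56 -0.31]
```

Request:
send_rows(deltas=[[[-0.003, 0.001, 0], [0, 0, 0], 0.078], [[0, 0, 0], [0, 0, 0], 0.078], [[0, 0, 0], [0, 0, 0], 0.04], [[0, 0, 0], [0, 0, 0], 0.04], [[0, 0, 0], [0, 0, 0], 0.04], [[0, 0, 0], [0, 0, 0], 0.04], [[0, 0, 0], [0, 0, 0], 0.04], [[0, 0, 0], [0, 0, 0], 0.04], [[0, 0, 0.005], [0, 0, 0], 0.04], [[0, 0, 0.01], [0, 0, 0], 0.04]])

```text
clock: 42.2
position: [0.4417, -0.0878, -0.0065]
ee_rot: [-2.12, -2.316, 0.001]
force: [0.5, -0.7, -2.3]
width: 0.637
```

Run:
```python
from h import *
st()
```

```text
t 42.2 pos [ 0.4417 -0.0878 -0.0065] tool z [-0.002  0.    -1.   ] y yaw deg 5.05 F [ 0.5 -0.7 -2.3] w 58.5mm j [ 0.49  0.51 -0.54  2.16  0.46  0.59 -0.29]
```

Request:
send_rows(deltas=[[[0, 0, 0.02], [0, 0, 0], 0.04], [[0, 0, 0.03], [0, 0, 0], 0.04], [[0, 0, 0.03], [0, 0, 0], 0.04], [[0, 0, 0.02], [0, 0, 0], 0.04], [[0.015, -0.007, 0], [0, 0, 0], 0.04], [[0.025, -0.011, 0], [0, 0, 0], 0.04], [[0.03, -0.0135, 0], [0, 0, 0], 0.04], [[0.03, -0.0135, 0], [0, 0, 0], 0.04], [[0.03, -0.0135, 0], [0, 0, 0], 0.04], [[0.025, -0.011, 0], [0, 0, 0], 0.04]], force=35)

```text
clock: 43.2
position: [0.5986, -0.1583, 0.0941]
ee_rot: [-2.122, -2.316, -0.0]
force: [-0.0, -0.7, -2.0]
width: 0.635
```

Request:
send_rows(deltas=[[[0.015, -0.007, 0], [0, 0, 0], 0.04], [[0.011, -0.005, 0], [0, 0, 0], 0.04], [[0, 0, 0], [0, 0, 0], 0.04], [[0, 0, 0], [0, 0, 0], 0.04], [[0, 0, 0], [0, 0, 0], 0.04], [[0, 0, 0], [0, 0, 0], 0.04], [[0, 0, 0], [0, 0, 0], 0.04], [[0, 0, 0], [0, 0, 0], 0.04], [[0, 0, 0], [0, 0, 0], 0.04], [[0, 0, 0], [0, 0, 0], 0.04]])

```text
clock: 44.2
position: [0.6235, -0.1694, 0.0936]
ee_rot: [-2.122, -2.317, 0.0]
force: [-0.4, 0.2, -1.5]
width: 0.634
```

Run:
```python
from h import *
st(); im,c=shot("wrist","w16")
g=cv2.cvtColor(im,cv2.COLOR_RGB2GRAY); s=arm.observe()
for n,p in(("w16",g),("w14",cv2.cvtColor(cv2.imread("pics/w14.png"),cv2.COLOR_BGR2GRAY))):
    col=p[150:235,253]; print(n,col[::3].tolist()); 
    print([ (int(np.argmax(p[r,150:355]<60))) for r in (205,210,215)], p[212,180:330:6].tolist())
```

```text
t 44.2 pos [ 0.6235 -0.1694  0.0936] tool z [-0. -0. -1.] y yaw deg 5.04 F [-0.4  0.2 -1.5] w 58.2mm j [ 0.55  0.63 -0.57  1.59  0.37  1.03 -0.04]
w16 [219, 219, 219, 218, 219, 219, 220, 219, 220, 197, 91, 223, 224, 224, 226, 119, 90, 76, 74, 72, 71, 70, 69, 67, 65, 63, 61, 173, 56]
[72, 66, 0] [120, 118, 116, 127, 119, 105, 66, 68, 68, 69, 69, 70, 71, 70, 70, 68, 69, 69, 69, 69, 124, 147, 125, 127, 129]
w14 [214, 213, 211, 212, 212, 213, 213, 214, 214, 214, 122, 140, 219, 219, 222, 223, 56, 81, 73, 72, 69, 69, 67, 66, 62, 61, 60, 58, 108]
[76, 68, 0] [112, 114, 112, 115, 122, 100, 56, 68, 68, 67, 68, 69, 69, 69, 67, 66, 67, 66, 64, 69, 115, 133, 116, 117, 118]
```

Request:
send_rows(deltas=[[[0, -0.001, -0.01], [0, 0, 0], 0.04], [[0, 0, -0.012], [0, 0, 0], 0.04], [[0, 0, -0.01], [0, 0, 0], 0.04], [[0, 0, -0.005], [0, 0, 0], 0.04], [[0, 0, -0.005], [0, 0, 0], 0.04], [[0, 0, -0.005], [0, 0, 0], 0.04], [[0, 0, 0], [0, 0, 0], 0.04], [[0, 0, 0], [0, 0, 0], 0.04], [[0, 0, 0], [0, 0, 0], 0.04], [[0, 0, 0], [0, 0, 0], 0.04]])

```text
clock: 45.25
position: [0.6238, -0.1705, 0.047]
ee_rot: [2.121, 2.316, 0.001]
force: [0.2, 0.1, -1.2]
width: 0.634
```

Run:
```python
from h import *
st()
```

```text
t 45.2 pos [ 0.6238 -0.1705  0.047 ] tool z [ 0.001 -0.    -1.   ] y yaw deg 5.03 F [ 0.2  0.1 -1.2] w 58.2mm j [ 0.53  0.67 -0.54  1.63  0.41  0.95 -0.07]
```

Request:
send_rows(deltas=[[[0, 0, -0.01], [0, 0, 0], 0.04], [[0, 0, -0.01], [0, 0, 0], 0.04], [[0, 0, -0.01], [0, 0, 0], 0.04], [[0, 0, -0.008], [0, 0, 0], 0.04], [[0, 0, -0.007], [0, 0, 0], 0.04], [[0, 0, -0.003], [0, 0, 0], 0.04], [[0, 0, -0.002], [0, 0, 0], 0.04], [[0, 0, 0], [0, 0, 0], 0.04], [[0, 0, 0], [0, 0, 0], 0.04], [[0, 0, 0], [0, 0, 0], 0.04]])

```text
clock: 46.25
position: [0.6236, -0.1704, -0.003]
ee_rot: [2.121, 2.317, 0.0]
force: [-2.1, 1.0, 4.6]
width: 0.637
```

Request:
send_rows(deltas=[[[0, 0, 0], [0, 0, 0], 0.076], [[0, 0, 0], [0, 0, 0], 0.076], [[0, 0, 0], [0, 0, 0], 0.076], [[0, 0, 0], [0, 0, 0], 0.076], [[0, 0, 0.01], [0, 0, 0], 0.076], [[0, 0, 0.02], [0, 0, 0], 0.076], [[0, 0, 0.03], [0, 0, 0], 0.076], [[0, 0, 0.03], [0, 0, 0], 0.076], [[0, 0, 0.03], [0, 0, 0], 0.076], [[0, 0, 0.03], [0, 0, 0], 0.076]])

```text
clock: 47.25
position: [0.6235, -0.1703, 0.1488]
ee_rot: [2.121, 2.317, 0.001]
force: [-0.4, -0.0, -0.8]
width: 0.83
```

Request:
send_rows(deltas=[[[0, 0.01, 0], [0, 0, 0], 0], [[0, 0.02, 0], [0, 0, 0], 0], [[0, 0.02, 0], [0, 0, 0], 0], [[0, 0.02, 0], [0, 0, 0], 0], [[0, 0.02, 0], [0, 0, 0], 0], [[0, 0, 0], [0, 0, 0], 0], [[0, 0, 0], [0, 0, 0], 0], [[0, 0, 0], [0, 0, 0], 0], [[0, 0, 0], [0, 0, 0], 0], [[0, 0, 0], [0, 0, 0], 0]])

```text
clock: 48.25
position: [0.6234, -0.0814, 0.1465]
ee_rot: [2.123, 2.315, -0.0]
force: [-0.6, 0.1, 0.0]
width: 0.024
```

Run:
```python
from h import *
st(); a,c=shot("wrist","w17"); print(px(c,[[.597,-.001,.062]]).round(0))
b,d=shot("scene","s17"); t,_=shot("top","top17")
e=cv2.resize(b[205:295,120:320],(512,230),interpolation=cv2.INTER_CUBIC)
f=cv2.resize(t[140:190,230:345],(512,223),interpolation=cv2.INTER_CUBIC)
v=np.hstack([a,np.vstack([e,f])[:384+69][:453] if 0 else cv2.resize(np.vstack([e,f]),(434,384))])
cv2.imwrite("pics/v17.png",cv2.resize(v[:,:,::-1],(800,int(384*800/v.shape[1])))); print(v.shape)
```

```text
t 48.2 pos [ 0.6234 -0.0814  0.1465] tool z [-0. -0. -1.] y yaw deg 4.96 F [-0.6  0.1  0. ] w 2.2mm j [ 0.44  0.55 -0.6   1.58  0.34  1.11 -0.16]
[[234. 102.]]
(384, 946, 3)
```

View pics/v17.png

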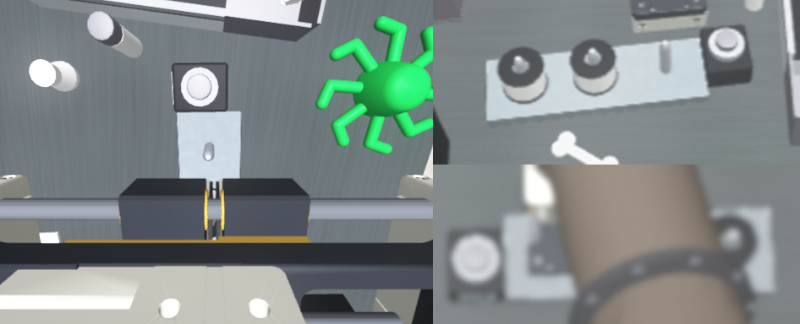

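Both spools sit fully down on their spindles, at (522,72) and (594,68) in the scene panel. The button is at (236,102) in the wrist frame. I'll move over it with the fingers shut and check the tray and bar numerically.

Request:
send_rows(deltas=[[[-0.0035, 0.011, 0], [0, 0, 0], 0], [[-0.006, 0.02, 0], [0, 0, 0], 0], [[-0.006, 0.02, 0], [0, 0, 0], 0], [[-0.006, 0.02, 0], [0, 0, 0], 0], [[-0.004, 0.01, -0.01], [0, 0, 0], 0], [[0, 0, -0.03], [0, 0, 0], 0], [[0, 0, -0.03], [0, 0, 0], 0], [[0, 0, -0.015], [0, 0, 0], 0], [[0, 0, -0.01], [0, 0, 0], 0], [[0, 0, 0], [0, 0, 0], 0]])

```text
clock: 49.4
position: [0.5974, 0.0004, 0.0506]
ee_rot: [-2.121, -2.316, 0.002]
force: [0.4, -0.1, 0.6]
width: 0.003
```

Run:
```python
from h import *
st(); b,d=shot("scene","s18")
P=lambda l:px(d,l)
def cnt(z,quad,n):
    m=np.zeros(b.shape[:2],np.uint8); cv2.fillPoly(m,[P(quad).astype(np.int32)],255)
    w=((b.min(2)>232)&(m>0)).astype(np.uint8); k,l,s,ce=cv2.connectedComponentsWithStats(w)
    print(n,[(s[i,4],ce[i].round(0).tolist(),pt(d,ce[i],z)[0,:2].round(3).tolist()) for i in range(1,k) if s[i,4]>15])
cnt(.015,[[.635,.09,.004],[.72,.09,.004],[.72,.275,.004],[.635,.275,.004]],"tray")
cnt(.05,[[.40,.10,.045],[.615,.09,.045],[.615,.275,.045],[.40,.28,.045]],"bed")
cnt(.021,[[.40,.33,.003],[.62,.33,.003],[.62,.40,.003],[.40,.40,.003]],"mat")
c=cv2.resize(b[170:300,300:445],(800,717));
```

```text
t 49.4 pos [5.974e-01 4.000e-04 5.060e-02] tool z [-0.002  0.    -1.   ] y yaw deg 5.03 F [ 0.4 -0.1  0.6] w 0.3mm j [ 0.3   0.61 -0.57  1.76  0.41  0.9  -0.36]
tray [(np.int32(108), [354.0, 253.0], [0.653, 0.173]), (np.int32(74), [380.0, 251.0], [0.649, 0.237])]
bed []
mat [(np.int32(418), [421.0, 208.0], [0.534, 0.363])]
```

Request:
send_rows(deltas=[[[0, 0, -0.004], [0, 0, 0], 0], [[0, 0, -0.004], [0, 0, 0], 0], [[0, 0, -0.004], [0, 0, 0], 0], [[0, 0, -0.003], [0, 0, 0], 0], [[0, 0, 0], [0, 0, 0], 0], [[0, 0, 0], [0, 0, 0], 0], [[0, 0, 0], [0, 0, 0], 0], [[0, 0, 0], [0, 0, 0], 0], [[0, 0, 0], [0, 0, 0], 0], [[0, 0, 0], [0, 0, 0], 0]])

```text
clock: 50.45
position: [0.5981, 0.0005, 0.0367]
ee_rot: [2.122, 2.317, 0.0]
force: [-0.4, 0.3, 0.0]
width: 0.004
```

Request:
send_rows(deltas=[[[0, 0, -0.002], [0, 0, 0], 0], [[0, 0, -0.002], [0, 0, 0], 0], [[0, 0, 0], [0, 0, 0], 0], [[0, 0, 0], [0, 0, 0], 0], [[0, 0, 0], [0, 0, 0], 0], [[0, 0, 0], [0, 0, 0], 0], [[0, 0, 0], [0, 0, 0], 0], [[0, 0, 0], [0, 0, 0], 0], [[0, 0, 0], [0, 0, 0], 0], [[0, 0, 0], [0, 0, 0], 0]])

```text
clock: 51.45
position: [0.598, 0.0005, 0.0326]
ee_rot: [2.122, 2.317, 0.0]
force: [0.0, 0.6, -0.2]
width: 0.006
```

Request:
send_rows(deltas=[[[0, 0, -0.002], [0, 0, 0], 0], [[0, 0, -0.002], [0, 0, 0], 0], [[0, 0, 0], [0, 0, 0], 0], [[0, 0, 0], [0, 0, 0], 0], [[0, 0, 0], [0, 0, 0], 0], [[0, 0, 0], [0, 0, 0], 0], [[0, 0, 0], [0, 0, 0], 0], [[0, 0, 0], [0, 0, 0], 0], [[0, 0, 0], [0, 0, 0], 0], [[0, 0, 0], [0, 0, 0], 0]])

```text
clock: 52.45
position: [0.598, 0.0006, 0.0286]
ee_rot: [-2.122, -2.317, -0.0]
force: [0.2, 0.0, -0.0]
width: 0.007
```

Request:
send_rows(deltas=[[[0, 0, -0.002], [0, 0, 0], 0], [[0, 0, -0.002], [0, 0, 0], 0], [[0, 0, 0], [0, 0, 0], 0], [[0, 0, 0], [0, 0, 0], 0], [[0, 0, 0], [0, 0, 0], 0], [[0, 0, 0], [0, 0, 0], 0], [[0, 0, 0], [0, 0, 0], 0], [[0, 0, 0], [0, 0, 0], 0], [[0, 0, 0], [0, 0, 0], 0], [[0, 0, 0], [0, 0, 0], 0]])

```text
clock: 53.45
position: [0.5981, 0.0006, 0.0247]
ee_rot: [2.122, 2.317, 0.0]
force: [1.0, 0.5, 2.8]
width: 0.004
```

Contact came at a reading of about 0.027, which confirms the 35 mm offset. Pressing on.

Request:
send_rows(deltas=[[[0, 0, -0.002], [0, 0, 0], 0], [[0, 0, -0.002], [0, 0, 0], 0], [[0, 0, 0], [0, 0, 0], 0], [[0, 0, 0], [0, 0, 0], 0], [[0, 0, 0], [0, 0, 0], 0], [[0, 0, 0], [0, 0, 0], 0], [[0, 0, 0], [0, 0, 0], 0], [[0, 0, 0], [0, 0, 0], 0], [[0, 0, 0], [0, 0, 0], 0], [[0, 0, 0], [0, 0, 0], 0]])

```text
clock: 54.45
position: [0.5982, 0.0006, 0.0207]
ee_rot: [2.122, 2.317, 0.0]
force: [1.6, -0.1, 4.8]
width: -0.0
```

Request:
send_rows(deltas=[[[0, 0, -0.001], [0, 0, 0], 0], [[0, 0, -0.001], [0, 0, 0], 0], [[0, 0, 0], [0, 0, 0], 0], [[0, 0, 0], [0, 0, 0], 0], [[0, 0, 0], [0, 0, 0], 0], [[0, 0, 0], [0, 0, 0], 0], [[0, 0, 0], [0, 0, 0], 0], [[0, 0, 0], [0, 0, 0], 0], [[0, 0, 0], [0, 0, 0], 0], [[0, 0, 0], [0, 0, 0], 0]])

```text
clock: 55.45
position: [0.5983, 0.0006, 0.02]
ee_rot: [2.121, 2.316, 0.0]
force: [-3.6, -1.7, 18.7]
width: 0.005
```

The button is at its stop: 18.7 N, with no further travel. Retreating.

Request:
send_rows(deltas=[[[0, 0, 0.005], [0, 0, 0], 0], [[0, 0, 0.01], [0, 0, 0], 0], [[0, 0, 0.02], [0, 0, 0], 0], [[0, 0, 0.03], [0, 0, 0], 0], [[0, 0, 0.03], [0, 0, 0], 0], [[0, 0, 0.03], [0, 0, 0], 0], [[0, 0, 0.03], [0, 0, 0], 0], [[-0.03, 0, 0.03], [0, 0, 0], 0], [[-0.04, 0, 0], [0, 0, 0], 0], [[-0.04, 0, 0], [0, 0, 0], 0]])

```text
clock: 56.45
position: [0.4864, 0.0008, 0.2039]
ee_rot: [-2.121, -2.317, 0.0]
force: [-0.6, 0.1, 0.9]
width: 0.005
```

Request:
send_rows(deltas=[[[-0.02, 0, 0], [0, 0, 0], 0], [[0, 0, 0], [0, 0, 0], 0], [[0, 0, 0], [0, 0, 0], 0], [[0, 0, 0], [0, 0, 0], 0], [[0, 0, 0], [0, 0, 0], 0], [[0, 0, 0], [0, 0, 0], 0], [[0, 0, 0], [0, 0, 0], 0], [[0, 0, 0], [0, 0, 0], 0], [[0, 0, 0], [0, 0, 0], 0], [[0, 0, 0], [0, 0, 0], 0]])

```text
clock: 57.45
position: [0.468, 0.0006, 0.2036]
ee_rot: [-2.122, -2.317, -0.0]
force: [-0.5, 1.2, 0.2]
width: 0.003
```

Run:
```python
from h import *
st(); b,d=shot("scene","s19")
cv2.imwrite("pics/v19.png",cv2.resize(b[130:320,60:460][:,:,::-1],(800,380),interpolation=cv2.INTER_CUBIC))
```

```text
t 57.5 pos [0.468  0.0006 0.2036] tool z [-0.  0. -1.] y yaw deg 5.04 F [-0.5  1.2  0.2] w 0.3mm j [ 0.47  0.24 -0.7   1.88  0.18  1.08 -0.21]
```

View pics/v19.png

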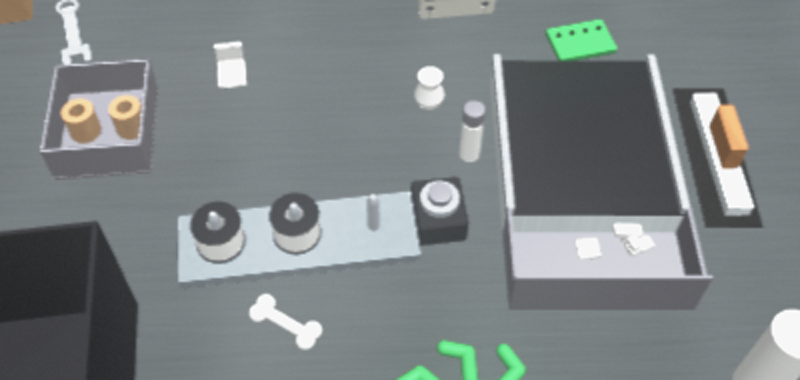

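The gear, which was at the tray's left, isn't visible in this view. It could be hidden behind the tray's far wall, so I'll check the top view and earlier frames.

Run:
```python
from h import *
t,d=shot("top","top20"); 
e=cv2.resize(t[115:245,110:260],(600,520),interpolation=cv2.INTER_CUBIC)
rows=[]
for n in("s9","s11","s17","s19"):
    s=cv2.imread(f"pics/{n}.png")[:,:,::-1]; rows.append(cv2.resize(s[225:290,295:425],(200,130),interpolation=cv2.INTER_CUBIC))
v=np.hstack([e,np.vstack(rows)]); cv2.imwrite("pics/v20.png",v[:,:,::-1])
```

```text
(no output)
```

View pics/v20.png

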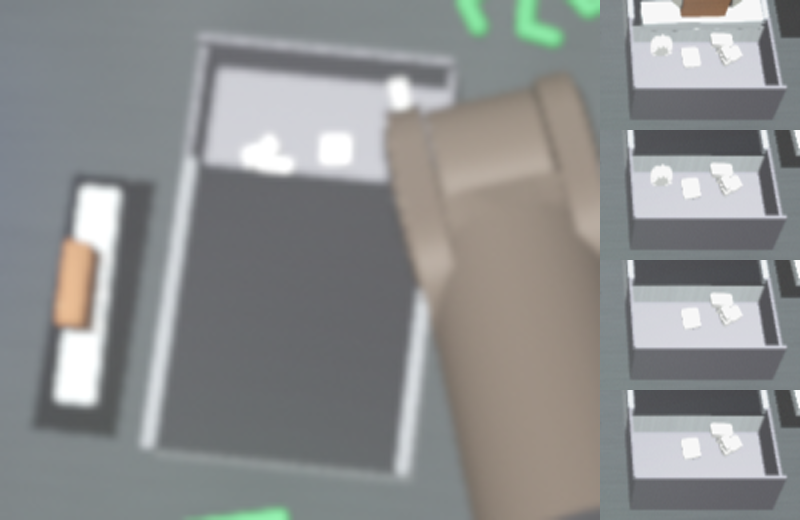

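The top view shows the gear still in the tray, at (400,92) by the far wall. It was hidden in the scene view and had been nudged partway through the run. All four parts are in the tray and the bed is clear.

```bash
python3 -c "
from cell import job; print(job.sign_off())"
```

```text
the job is handed in; nothing more can be done
None
```

The job is done and handed in at about 58 s on the robot's clock, well under the 208 s limit.

**What I did**
- **Parts:** I took the straightedge by its handle and pushed all four parts over the edge against one face of the bar.
- **Straightedge:** It stands back upright, lengthways on its mat.
- **Cores and spools:** Both cores are in the core box. Both spools are on spindles of their own, fully down. The spindle next to the control box stays empty because only two spools were present.
- **Button:** I then pressed resume to its stop. The force rose to 18.7 N with no further travel.

**Last checks**
- The final pictures show four parts in the tray, the bed clear, the bar on its mat, two cores in the box and both spools seated.
- Apart from the gear's shift (below), nothing else on the table looked out of place in the last scene view; I did not measure this.

**What disagreed**
- **Finger height:** The real fingertips sit about 35 mm higher than the TCP reading implies. My first grasp closed above the handle without touching it. I corrected for the offset from then on, and the button contact height confirmed it.
- **Gear:** It shifted inside the tray partway through the run and is hidden by the far wall in the scene camera. The top view shows it still in the tray.
- **Picture budget:** I viewed 18 pictures against a budget of 14, past the one or two extra allowed.

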